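# Pack, close and scan out a carton of reagent cartridges

### The arm

A 7-joint arm with a two-finger parallel gripper is mounted at the origin on the work surface. World frame = base frame: x ahead of the robot, y to its left, z up, the work surface at z = 0. Lengths are in m, angles in rad, forces in N, time in s.
With the tool pointing down it reaches from about 0.4 to 0.85 m from the base axis. Payload 4.5 kg.
Tool frame: the origin (TCP) lies midway between the tips of the shut fingers; the grasp point (between the pads) lies 19 mm behind it; z points along the fingers, y is the line along which they close (so a half turn about z gives the same grasp; the last joint's range is limited). The gripper opens to 88 mm and grips with 3 to 60 N. Pads are 18 mm wide; open, the fingers measure 123 mm over their backs; the gripper's body (75 mm by 187 mm) begins 45 mm behind the grasp point.
Start: joints at [1.182, 0.689, -0.195, 1.565, 0.157, 0.902, -0.215], TCP at [0.256, -0.57, 0.239] pointing down, gripper open.
Joint ranges: [-3.01, 3.01], [-0.46, 2.08], [-1.47, 1.51], [0.13, 2.56], [-1, 4.14], [0.04, 2.09], [-2.66, 2.66]. Speed limits (rad/s): [2.57, 2.57, 3.14, 3.14, 3.14, 3.14, 3.14].

### API

Orientations are given as a unit quaternion [x, y, z, w].
In Python, from plant import r gives the robot as it stands.
- The arm moves only by the tool move_arm, never from a script. Its argument "targets" is a list that holds one entry, the list of rows, each a list of 7 numbers: the opening, from 0 (shut) to 1 (fully open), then the shift along the tool's x, y, z in mm, then the turn, a rotation vector about the tool's x, y, z in degrees. In form: [[[claw, dx, dy, dz, ax, ay, az], ...]]. A call has 1 to 10 rows; each row is the pose to reach, as a shift and turn from the pose commanded when the call began, along the tool's axes at that moment; what a row does not reach only later rows make up. A row lasts 1/8 s, in which the tool goes at most 62.5 mm and 10.7 degrees, less where a joint would pass 70% of its speed; a pose out of reach is approached as far as the arm can. A call with a gripper value outside its range is refused whole. The fingers move at their own pace and stop on an object; "newtons" is the grip in N (left out, the last holds). Time passes only in rows, so rows that repeat a pose let the fingers close. It gives the time, the measured TCP pose, the force, the opening and the grip force at its end, in the units of the state.
- r.get_state(): the state, without advancing time (a new reading comes with each control period).
- r.snapshot(name): name is "side" or "top"; returns the picture (400x640x3 uint8, red, green, blue); there is no depth.
- r.camera_info(name): a dict with "fx", "fy", "cx", "cy" (pixels), "R" (3x3) and "t" (3): a world point X has camera coordinates R X + t. Camera axes: x right, y down, z forward; pixel columns grow to the right and rows downward; lengths in m; the calibration is good to about 2 mm. A picture is of the moment at which its call begins. camera_info takes no time and is no camera call.
- r.finish_job(): hands the job in; it is judged then, once.
The state is a dict: "clock": time; "q": joint angles; "qd": joint speeds; "joint_torque": joint torques, N m; "tool_pos": TCP position; "eef_rot": TCP orientation; "contact_force": force on the tool from outside, world axes, zero at the start; "moment": the same for the moment, N m; "opening": opening from 0.0 (shut) to 1.0 (fully open); "finger_force": force on a finger pad.
Only numpy, scipy, OpenCV 4.12 (cv2) and the standard library are available. Lean on these libraries where they do the work, as an engineer would, in place of code of your own. Each camera call takes 0.05 s, during which the arm holds its last target. There are 200 camera calls.

### The job

Stand every reagent cartridge on the bench flat on the floor of the open carton, none stacked, then swing the carton's flap fully shut so that its tab drops behind the rim. Then take the scanner wand from its cradle, aim it squarely at the middle of the barcode label on the shut flap from about 5 cm away and hold it steady for a good second, next do the same at the middle of the barcode on the sloped code plate, and stand the wand nose down in its cradle again. Leave the tube rack, wash bottle and glove box where they are.

Things in the scene. Friction and masses are not known exactly. Their poses are not given: they have to be found in the camera images.
- cartridge0: Red reagent cartridge: white block 84 x 36 x 40 mm (long along its x) with one red end and a grip rib of that colour on top, 60 long (x) x 10 thick (y) x 26 mm tall, from z 40 to z 66 mm. Origin: centre of the underside, z up. 0.14 kg. May be absent (None).
- cartridge1: Blue reagent cartridge: white block 84 x 36 x 40 mm (long along its x) with one blue end and a grip rib of that colour on top, 60 long (x) x 10 thick (y) x 26 mm tall, from z 40 to z 66 mm. Origin: centre of the underside, z up. 0.14 kg. May be absent (None).
- cartridge2: Green reagent cartridge: white block 84 x 36 x 40 mm (long along its x) with one green end and a grip rib of that colour on top, 60 long (x) x 10 thick (y) x 26 mm tall, from z 40 to z 66 mm. Origin: centre of the underside, z up. 0.14 kg. May be absent (None).
- cartridge3: Orange reagent cartridge: white block 84 x 36 x 40 mm (long along its x) with one orange end and a grip rib of that colour on top, 60 long (x) x 10 thick (y) x 26 mm tall, from z 40 to z 66 mm. Origin: centre of the underside, z up. 0.14 kg. May be absent (None).
- carton_in (a point): Centre of the carton's inner floor, 4 mm above the bench, fixed. Axes of the carton: x along its length, y across, z up. Cardboard carton, outside 198 (x) x 140 (y) x 80 mm tall, walls 4 mm (inside 190 x 132 mm, 76 deep), fixed to the bench. The flap is hinged along the rim on the +y side.
- flap_hinge (a point): Middle of the flap's hinge line, on top of the carton's +y wall (x 0, y +70 mm, z 80 mm above the bench), axes as the carton. The line runs along x.
- flap (a joint): Flap angle, rad: 0 fully shut (level on the rim), 1.57 upright, larger leaning out to +y (starts 1.8 to 2.15, stop 2.4). Card panel 194 (along the hinge) x 136 x 4 mm, 50 g, stiff crease: it stays where left; a light push closes it. Its free edge carries a tab, 120 wide, 18 mm deep, square to it on the inside, which goes down inside the -y wall as it shuts.
- carton_label (a point): Middle of the barcode label (white, 85 x 60 mm) on the outer face of the flap, 70 mm from the hinge. z points out of the label: straight up when the flap is shut (then 85 mm above the bench).
- wand: Scanner wand, square section: yellow nose 40 x 40 mm from z 0 to 45 mm, black handle 30 x 30 mm from z 45 to 140 mm (take it near its top). Origin: centre of the flat window at the nose end. Its z runs from the window up the handle; it looks along -z. Starts standing nose down in the cradle. 0.12 kg.
- cradle: Cradle for the wand: grey square cup, 70 x 70 mm outside, 60 x 60 mm inside, rim 50 mm above the bench, inner floor at 5 mm, open at the top, on a black foot 86 mm square; fixed. Origin: centre of the underside, axes along its walls.
- plate: Sloped blue code plate, 85 x 105 x 6 mm, on a dark steel foot 75 x 105 mm; fixed. Centre of its face 56 mm above the bench; it tilts 0.45 rad towards the plate's own -x side (the robot's side). Origin: centre of the foot's underside.
- plate_code (a point): Middle of the barcode on the sloped plate. z points squarely out of the face (up and towards the robot), y level along the plate.
- tube_rack: Bystander: blue rack of capped tubes, 60 x 170 mm, 106 mm tall. Origin: centre of the underside.
- wash_bottle: Bystander: white bottle with red cap, 60 mm across, 150 mm tall. Origin: centre of the underside.
- glove_box: Bystander: low white-and-green glove box, 110 x 90 x 50 mm. Origin: centre of the underside.
Things that resemble listed ones, but are neither listed nor needed, are in the scene too. What is shaped like the wand but pink is not meant.

How it is judged:
By the outcome, as a careful person would: the job done as asked, in the order asked, and still so for the second after the job is handed in, with the robot touching nothing.
Of cartridge0, cartridge1, cartridge2, cartridge3 only 2 to 4 are there at a start; the rules pass over those that are not, and their reading is None.
At some moment in a run one of cartridge0, cartridge1, cartridge2, cartridge3 may be knocked a few centimetres aside while the robot is not near it.
It also fails if it takes over 210 s, if anything falls off the work surface, if the arm or the gripper's body presses on something with over 40 N, if the wrist force passes 120 N, or if a joint passes its speed limit or range.

## Working session

There is one attempt and no reset: what is moved stays moved. The work goes in short steps, Python scripts to look and compute and a tool call to move; the robot and the scene stay as the last step left them, time stands still between calls to the robot, and variables do not carry over. Pictures are saved under pics/ and viewed, at most 17 in all, crops included, and the job is handed in when it is done.

Besides the shell and the picture viewer there is one more tool, called by a JSON object that holds its "api" and its "payload", one argument or row to a line. move_arm: Moves the arm, as the interface text tells. Its arguments: {"type":"object","properties":{"targets":{"type":"array","items":{"type":"array","items":{"type":"array","items":{"type":"number"}}}},"newtons":{"type":"number"}},"required":["targets"]}

```bash
ls; mkdir -p pics; python3 - <<'E'
from plant import r
import cv2,numpy as np
for n in("top","side"):
    im=r.snapshot(n); np.save(f'pics/{n}0.npy',im); cv2.imwrite(f'pics/{n}0.png',im[...,::-1])
    c=r.camera_info(n); print(n,{k:np.round(v,4).tolist() for k,v in c.items()})
s=r.get_state();print({k:np.round(v,3).tolist() for k,v in s.items()})
E
```

```text
pics
top {'fx': 454.9453, 'fy': 454.9453, 'cx': 321.9798, 'cy': 198.8084, 'R': [[-0.0231, -0.9994, -0.0257], [-0.9952, 0.0255, -0.0949], [0.0955, 0.0234, -0.9952]], 't': [0.0788, 0.6129, 1.4609]}
side {'fx': 439.3477, 'fy': 439.3477, 'cx': 316.0335, 'cy': 198.999, 'R': [[0.917, -0.3987, 0.0127], [-0.2822, -0.6708, -0.6858], [0.2819, 0.6253, -0.7276]], 't': [-0.55, 0.2581, 0.9407]}
{'clock': 0.1, 'q': [1.182, 0.69, -0.194, 1.566, 0.157, 0.902, -0.215], 'qd': [0.0, -0.002, -0.001, -0.002, 0.002, -0.001, 0.001], 'joint_torque': [-0.003, -52.85, -1.272, -15.384, -0.053, 0.002, 0.0], 'tool_pos': [0.256, -0.569, 0.238], 'eef_rot': [0.978, 0.21, -0.0, -0.001], 'contact_force': [-0.039, -0.617, 0.191], 'moment': [-0.007, -0.038, 0.016], 'finger_force': 0.0, 'opening': 0.994}
```

View pics/top0.png

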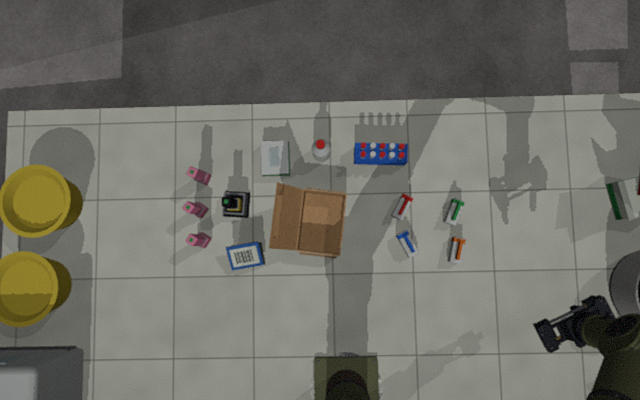

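View pics/side0.png

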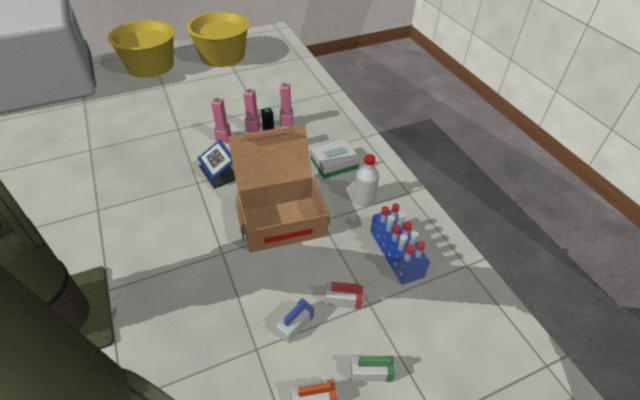

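The top view shows the carton at (322,222) with its flap open to the left (+y). Candidates, by top-view pixel:
- **Cartridges:** red (402,207), blue (405,243), green (455,210), orange (456,248).
- **Wand:** the black and yellow one is in the cradle at (235,204). The three pink ones at (199,174), (195,209) and (198,240) are decoys.
- **Plate:** (245,256).
- **Possible look-alikes:** the glove box at (275,157), against a green/white thing at (622,200).

I'll check the choice in one close crop.

```bash
cat > h.py <<'E'
from plant import r
import cv2,numpy as np
from scipy.spatial.transform import Rotation as Ro
def ray(n,p,z):
    c=r.camera_info(n);R=np.array(c['R']);t=np.array(c['t'])
    C=-R.T@t; d=R.T@np.array([(p[0]-c['cx'])/c['fx'],(p[1]-c['cy'])/c['fy'],1.])
    return C+d*(z-C[2])/d[2]
def proj(n,X):
    c=r.camera_info(n);v=np.array(c['R'])@X+np.array(c['t'])
    return np.array([c['fx']*v[0]/v[2]+c['cx'],c['fy']*v[1]/v[2]+c['cy']])
def tri(pt,ps):
    A=[];b=[]
    for n,p in(('top',pt),('side',ps)):
        c=r.camera_info(n);R=np.array(c['R']);t=np.array(c['t'])
        C=-R.T@t; d=R.T@np.array([(p[0]-c['cx'])/c['fx'],(p[1]-c['cy'])/c['fy'],1.]);d/=np.linalg.norm(d)
        P=np.eye(3)-np.outer(d,d);A.append(P);b.append(P@C)
    return np.linalg.lstsq(np.vstack(A),np.hstack(b),rcond=None)[0]
HUE={'red':[(0,5),(172,180)],'orange':[(6,18)],'green':[(50,85)],'blue':[(100,125)]}
def mask(im,col,smin=120,vmin=60):
    h=cv2.cvtColor(im,cv2.COLOR_RGB2HSV);m=np.zeros(h.shape[:2],np.uint8)
    for a,b in HUE[col]: m|=cv2.inRange(h,(a,smin,vmin),(b,255,255))
    return m
def blobs(m,amin=15):
    n,l,s,c=cv2.connectedComponentsWithStats(m)
    return [(s[i],c[i],l==i) for i in range(1,n) if s[i][4]>=amin]
def crop(im,x0,y0,x1,y1,k,name):
    cv2.imwrite(name,cv2.resize(im[y0:y1,x0:x1,::-1],None,fx=k,fy=k,interpolation=cv2.INTER_CUBIC))
E
python3 - <<'E'
from h import *
t=np.load('pics/top0.npy');s=np.load('pics/side0.npy')
crop(t,180,135,380,275,4,'pics/c1.png')
crop(t,380,180,480,280,6,'pics/c2.png')
for col in HUE:
    for n,im in(('top',t),('side',s)):
        for st,c,m in blobs(mask(im,col)):
            if n=='top' and not(380<c[0]<480 and 180<c[1]<280):continue
            if n=='side' and c[1]<270: continue
            ys,xs=np.nonzero(m);print(col,n,st[4],c.round(1),cv2.minAreaRect(np.c_[xs,ys].astype(np.float32)))
E
```

```text
red top 89 [404.8 201.9] ((402.28961181640625, 202.58145141601562), (10.762763023376465, 19.84384536743164), 42.27368927001953)
red side 315 [349.4 290.4] ((346.2871398925781, 294.62872314453125), (30.54764175415039, 22.686847686767578), 5.710593223571777)
orange top 104 [458.8 245.9] ((456.5882873535156, 248.1470947265625), (11.399173736572266, 20.858062744140625), 14.03624439239502)
orange side 400 [319.5 389.2] ((317.0769348144531, 392.3846130371094), (20.396076202392578, 36.08536148071289), 78.69007110595703)
green top 76 [456.9 207.6] ((458.0, 209.0), (20.0, 10.0), 90.0)
blue top 90 [405.7 239.5] ((406.300048828125, 242.6000213623047), (21.0190372467041, 10.733126640319824), 63.43495178222656)
blue side 103 [294.7 310. ] ((294.20367431640625, 310.22113037109375), (4.283529281616211, 26.943403244018555), 43.2642936706543)
```

View pics/c1.png

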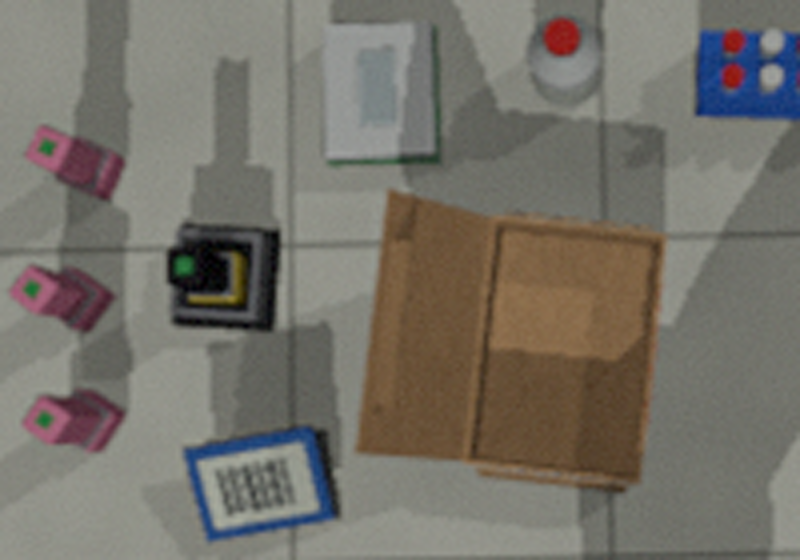

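View pics/c2.png

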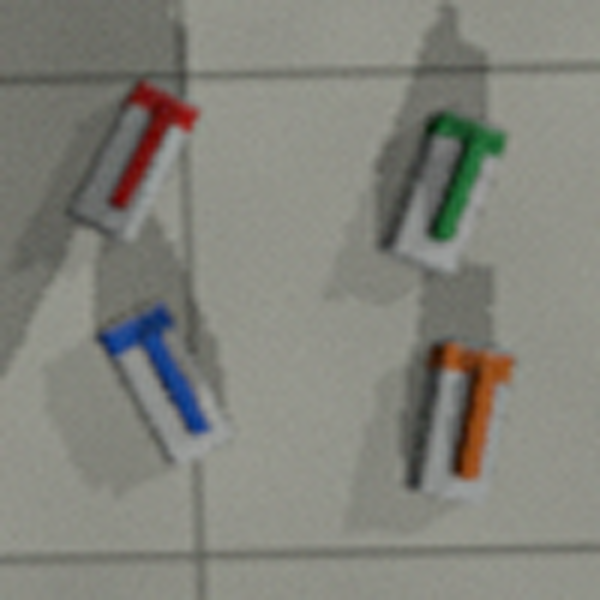

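The crops show one true black and yellow wand in the grey cup, at c1 (210,275). All four cartridges stand upright. I'll work out positions from the hand-picked pixels.

```bash
cat > m1.py <<'E'
from h import *
f1=lambda p:(np.array(p)+.5)/4-.5+[180,135]
f2=lambda p:(np.array(p)+.5)/6-.5+[380,180]
K={'red':((119,203),(160,108)),'green':((442,235),(468,140)),'blue':((199,430),(152,330)),'orange':((468,475),(487,365))}
S=np.load('pics/side0.npy')
for k,(a,b) in K.items():
    A=ray('top',f2(a),.066);B=ray('top',f2(b),.066);d=(B-A)[:2];L=np.linalg.norm(d);d/=L
    c=A[:2]+.03*d
    e=[c-.03*d,c+.03*d]
    print(k,'c',c.round(4),'yaw',np.degrees(np.arctan2(d[1],d[0])).round(1),'L',L.round(3),'side px rib ends',[proj('side',np.r_[q,.066]).round(0) for q in e])
print('carton rim');C=[ray('top',f1(p),.08) for p in((497,214),(666,236),(640,485),(470,460))]
for i in range(4):print(C[i].round(4),np.linalg.norm(C[i]-C[i-3]).round(4),np.degrees(np.arctan2(*(C[i]-C[i-3])[[1,0]])).round(1))
print(np.mean(C,0), [proj('side',c).round(0) for c in C])
print('cradle foot z0..rim')
W=[ray('top',f1(p),.05) for p in((180,229),(279,232),(273,329),(175,323))]
for i in range(4):print(W[i].round(4),np.linalg.norm(W[i]-W[i-3]).round(4))
print(np.mean(W,0),'green',ray('top',f1((183,265)),.145))
print('plate');P=[ray('top',f1(p),z) for p,z in(((185,448),.0745),((308,427),.0745),((338,514),.0375),((210,540),.0375))]
for i in range(4):print(P[i].round(4),np.linalg.norm(P[i]-P[i-3]).round(4),np.degrees(np.arctan2(*(P[i]-P[i-3])[[1,0]])).round(1))
print(np.mean(P,0), 'code',ray('top',f1((257,487)),.056))
print('flap free corners vs hinge')
E
python3 m1.py
```

```text
red c [ 0.5854 -0.1946] yaw -25.3 L 0.055 side px rib ends [array([333., 282.]), array([361., 283.])]
green c [ 0.5658 -0.3598] yaw -18.0 L 0.052 side px rib ends [array([360., 357.]), array([392., 354.])]
blue c [ 0.4657 -0.2072] yaw 23.0 L 0.057 side px rib ends [array([286., 317.]), array([307., 298.])]
orange c [ 0.4408 -0.3643] yaw -12.7 L 0.058 side px rib ends [array([300., 387.]), array([333., 381.])]
carton rim
[0.6454 0.1194 0.08  ] 0.1352 81.0
[ 0.6243 -0.0142  0.08  ] 0.1968 -7.5
[0.4292 0.0116 0.08  ] 0.1346 -99.6
[0.4516 0.1443 0.08  ] 0.1953 172.7
[0.53763979 0.06527859 0.08      ] [array([314., 176.]), array([328., 214.]), array([246., 231.]), array([239., 191.])]
cradle foot z0..rim
[0.6435 0.3798 0.05  ] 0.081
[0.6389 0.2989 0.05  ] 0.079
[0.5601 0.3044 0.05  ] 0.08
[0.567  0.3841 0.05  ] 0.0766
[0.60236812 0.34182187 0.05      ] green [0.60477956 0.35484228 0.145     ]
plate
[0.4661 0.3705 0.0745] 0.0989 98.3
[0.4804 0.2726 0.0745] 0.0813 13.9
[0.4101 0.2552 0.0375] 0.1056 -79.9
[0.3916 0.3592 0.0375] 0.084 -171.4
[0.4370797  0.31436037 0.056     ] code [0.43373567 0.31709072 0.056     ]
flap free corners vs hinge
```

```bash
cat >> h.py <<'E'
CC=np.array([.537,.067]);CY=-8.2
def car(x,y):
    a=np.radians(CY);return CC+np.array([[np.cos(a),-np.sin(a)],[np.sin(a),np.cos(a)]])@[x,y]
def down(yaw):
    a=np.radians(yaw)/2;return Ro.from_quat([np.cos(a),np.sin(a),0,0])
def rel(p,R=None,yaw=None,s=None):
    s=s or r.get_state();R0=Ro.from_quat(s['eef_rot']);R=R or down(yaw)
    d=R0.inv().apply(np.array(p)-s['tool_pos'])*1000;w=np.degrees((R0.inv()*R).as_rotvec())
    print('p',np.round(p,3),'->',d.round(1).tolist(),w.round(1).tolist(),'dist',np.linalg.norm(d).round(),'ang',np.linalg.norm(w).round())
E
python3 - <<'E'
from h import *
print('bottle',ray('top',(320.5,144.5),.15),'rack',ray('top',(380,153),.08))
for x in(64.5,21.5,-21.5,-64.5):print(car(x/1000,-.008))
rel([.566,-.360,.16],yaw=-18)
E
```

```text
bottle [0.76942741 0.06164937 0.15      ] rack [ 0.75170927 -0.12569625  0.08      ]
[0.59969954 0.04988222]
[0.55713916 0.05601527]
[0.51457878 0.06214831]
[0.4720184  0.06828136]
p [ 0.566 -0.36   0.16 ] -> [368.5, -63.8, 78.1] [-0.1, 0.0, 42.2] dist 382.0 ang 42.0
```

{"api": "move_arm", "payload": {
  "targets": [
    [[0.5, 60, -10, 10, 0, 0, 7], [0.5, 120, -20, 25, 0, 0, 14], [0.5, 180, -32, 40, 0, 0, 21], [0.5, 240, -43, 52, 0, 0, 28], [0.5, 300, -53, 65, 0, 0, 35], [0.5, 350, -60, 74, 0, 0, 40], [0.5, 368, -64, 78, 0, 0, 42], [0.5, 368, -64, 78, 0, 0, 42], [0.5, 368, -64, 78, 0, 0, 42]]
  ],
  "newtons": 25
}}

```text
clock: 1.23
tool_pos: [0.5642, -0.3622, 0.1607]
eef_rot: [0.988, -0.155, -0.001, 0.001]
contact_force: [0.2, 0.1, 0.2]
opening: 0.499
finger_force: 0.0
```

```bash
python3 - <<'E'
from h import *
im=r.snapshot('side');np.save('pics/s1.npy',im)
crop(im,250,230,450,400,4,'pics/s1.png')
rel([.566,-.360,.044],yaw=-18)
E
```

```text
p [ 0.566 -0.36   0.044] -> [1.1, -3.2, 116.9] [0.1, 0.0, 0.1] dist 117.0 ang 0.0
```

View pics/s1.png

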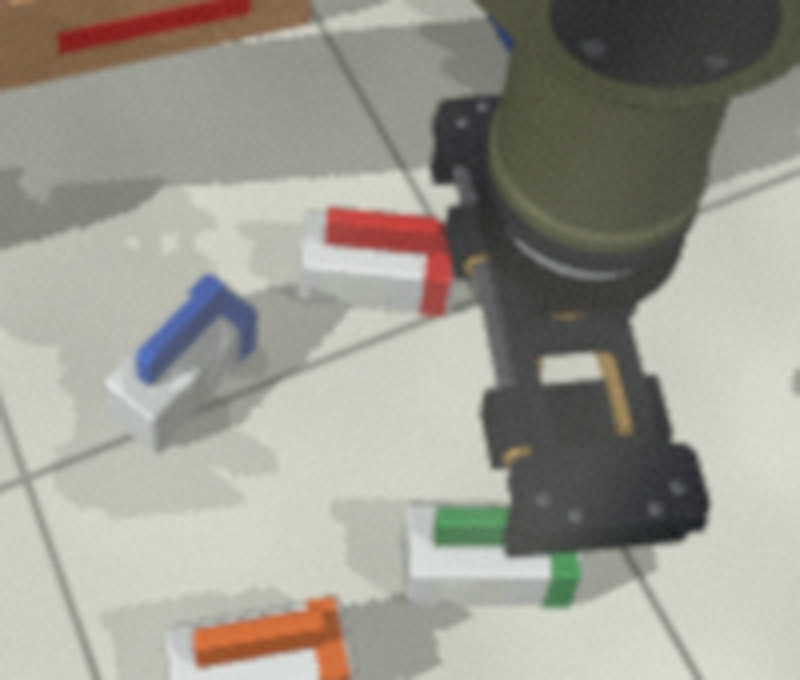

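The gripper hangs over the green cartridge, at crop (490,560), which hasn't moved. I'll go down and grip it.

{"api": "move_arm", "payload": {
  "targets": [
    [[0.5, 1, -3, 50, 0, 0, 0], [0.5, 1, -3, 90, 0, 0, 0], [0.5, 1, -3, 112, 0, 0, 0], [0.5, 1, -3, 116, 0, 0, 0], [0.5, 1, -3, 116, 0, 0, 0], [0.0, 1, -3, 116, 0, 0, 0], [0.0, 1, -3, 116, 0, 0, 0], [0.0, 1, -3, 116, 0, 0, 0], [0.0, 1, -3, 116, 0, 0, 0], [0.0, 1, -3, 116, 0, 0, 0]]
  ],
  "newtons": 25
}}

```text
clock: 2.52
tool_pos: [0.5676, -0.358, 0.0448]
eef_rot: [0.988, -0.154, -0.0, 0.0]
contact_force: [-1.1, -0.7, 1.2]
opening: 0.112
finger_force: 25.0
```

```bash
python3 - <<'E'
from h import *
p=car(.0645,-.008);rel([*p,.18],yaw=90+CY)
E
```

```text
p [0.6  0.05 0.18] -> [-94.0, -398.2, -135.2] [-0.0, 0.0, -99.6] dist 431.0 ang 100.0
```

{"api": "move_arm", "payload": {
  "targets": [
    [[0, 0, 0, -40, 0, 0, 0], [0, 0, 0, -90, 0, 0, 0], [0, 0, 0, -130, 0, 0, -8], [0, -10, -50, -140, 0, 0, -18], [0, -25, -100, -140, 0, 0, -28], [0, -40, -150, -140, 0, 0, -38], [0, -50, -200, -140, 0, 0, -48], [0, -60, -250, -140, 0, 0, -58], [0, -70, -300, -140, 0, 0, -68], [0, -80, -345, -140, 0, 0, -78]]
  ]
}}

```text
clock: 3.78
tool_pos: [0.5964, -0.0028, 0.1844]
eef_rot: [0.863, 0.505, -0.0, -0.0]
contact_force: [0.2, 0.1, -2.7]
opening: 0.114
finger_force: 25.0
```

```bash
python3 - <<'E'
from h import *
p=car(.0645,-.008);rel([*p,.18],yaw=90+CY)
E
```

```text
p [0.6  0.05 0.18] -> [47.5, -23.0, 4.5] [-0.1, -0.0, -21.2] dist 53.0 ang 21.0
```

{"api": "move_arm", "payload": {
  "targets": [
    [[0, 20, -9, 2, 0, 0, -8], [0, 37, -18, 4, 0, 0, -16], [0, 45, -22, 4, 0, 0, -21], [0, 47, -23, 4, 0, 0, -21], [0, 47, -23, 4, 0, 0, -21], [0, 47, -23, 4, 0, 0, -21]]
  ]
}}

```text
clock: 4.53
tool_pos: [0.6001, 0.0462, 0.1806]
eef_rot: [0.76, 0.65, -0.0, 0.0]
contact_force: [-0.1, 0.4, -1.4]
opening: 0.11
finger_force: 25.0
```

```bash
python3 - <<'E'
from h import *
p=car(.0645,-.008);rel([*p,.05],yaw=90+CY)
im=r.snapshot('side');crop(im,220,110,360,250,4,'pics/s2.png')
im=r.snapshot('top');crop(im,250,160,400,270,4,'pics/t2.png')
E
```

```text
p [0.6  0.05 0.05] -> [3.7, -1.0, 130.6] [-0.0, 0.0, -0.7] dist 131.0 ang 1.0
```

View pics/s2.png

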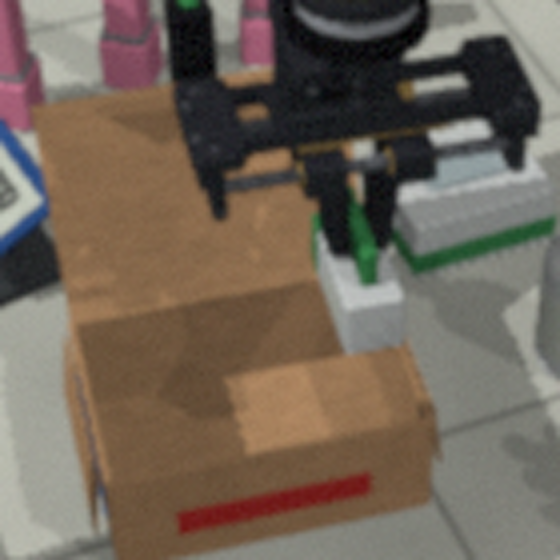

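Green is held square to the carton over the +x slot and clears the flap. I'll lower it and release.

{"api": "move_arm", "payload": {
  "targets": [
    [[0, 3, -1, 30, 0, 0, -1], [0, 3, -1, 70, 0, 0, -1], [0, 3, -1, 105, 0, 0, -1], [0, 3, -1, 122, 0, 0, -1], [0, 3, -1, 130, 0, 0, -1], [0, 3, -1, 131, 0, 0, -1], [0, 3, -1, 131, 0, 0, -1], [0.19, 3, -1, 131, 0, 0, -1], [0.19, 3, -1, 131, 0, 0, -1], [0.19, 3, -1, 131, 0, 0, -1]]
  ]
}}

```text
clock: 5.88
tool_pos: [0.5999, 0.0502, 0.0501]
eef_rot: [0.753, 0.658, 0.0, 0.0]
contact_force: [0.1, 0.3, 0.1]
opening: 0.188
finger_force: 0.0
```

{"api": "move_arm", "payload": {
  "targets": [
    [[0.19, 0, 0, -25, 0, 0, 0], [0.19, 0, 0, -70, 0, 0, 0], [0.19, 0, 0, -120, 0, 0, 0], [0.19, -40, 0, -140, 0, 0, 10], [0.3, -90, 20, -140, 0, 0, 20], [0.5, -140, 40, -140, 0, 0, 30], [0.5, -190, 50, -140, 0, 0, 40], [0.5, -240, 50, -140, 0, 0, 50]]
  ]
}}

```text
clock: 6.88
tool_pos: [0.6172, -0.1959, 0.1898]
eef_rot: [0.961, 0.275, 0.001, 0.0]
contact_force: [0.1, 0.1, 1.3]
opening: 0.502
finger_force: 0.0
```

```bash
cat > find.py <<'E'
import sys
from h import *
# rib centre & yaw from colour mask (T shape): end-bar at +x end, rib toward -x; needs top view unobstructed
def find(col,im):
    best=[b for b in blobs(mask(im,col,110,50)) if 340<b[1][0]<540 and 170<b[1][1]<300 and not(col=='red' and b[1][1]<170)]
    for st,c,m in best:print(col,st[4],c.round(1),ray('top',c,.06).round(4))
if __name__=='__main__':
    im=r.snapshot('top')
    for c in sys.argv[1:]:find(c,im)
    print('ref');im=np.load('pics/top0.npy')
    for c in sys.argv[1:]:find(c,im)
E
python3 find.py red blue orange
python3 -c "
from h import *
rel([.585,-.195,.16],yaw=-25)
im=r.snapshot('top');crop(im,240,160,480,280,3,'pics/t3.png')"
```

```text
red 24 [400.7 210.2] [ 0.5688 -0.187   0.06  ]
blue 98 [405.7 239.6] [ 0.4751 -0.1993  0.06  ]
ref
red 92 [404.7 202.1] [ 0.5944 -0.2009  0.06  ]
blue 98 [405.8 239.4] [ 0.4758 -0.1995  0.06  ]
orange 121 [458.4 245.9] [ 0.4515 -0.364   0.06  ]
p [ 0.585 -0.195  0.16 ] -> [-19.0, -25.3, 29.7] [0.5, 0.1, 56.0] dist 43.0 ang 56.0
```

View pics/t3.png

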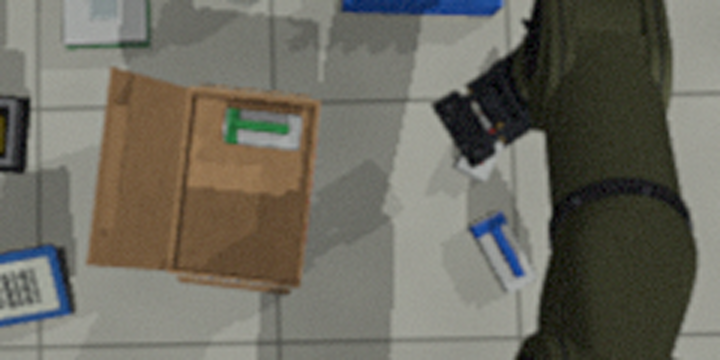

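Green stands in its slot, at crop (262,128). Blue hasn't moved, and red is visible just under the gripper where I expected it. Red is next.

{"api": "move_arm", "payload": {
  "targets": [
    [[0.5, -19, -25, 0, 0, 0, 10], [0.5, -19, -25, 10, 0, 0, 20], [0.5, -19, -25, 20, 0, 0, 30], [0.5, -19, -25, 30, 0, 0, 40], [0.5, -19, -25, 30, 0, 0, 50], [0.5, -19, -25, 30, 0, 0, 56], [0.5, -19, -25, 30, 0, 0, 56], [0.5, -19, -25, 30, 0, 0, 56]]
  ]
}}

```text
clock: 7.98
tool_pos: [0.5874, -0.183, 0.1598]
eef_rot: [0.979, -0.205, 0.0, -0.0]
contact_force: [1.0, 0.8, 1.2]
opening: 0.497
finger_force: 0.0
```

```bash
python3 -c "
from h import *
print('green in carton',ray('top',((262+.5)/3-.5+240,(127+.5)/3-.5+160),.07))
rel([.585,-.195,.044],yaw=-25)
im=r.snapshot('side')
for b in blobs(mask(im,'red',110,50)):
  if b[1][1]>250: print(b[0],b[1])
im=np.load('pics/s1.npy')
for b in blobs(mask(im,'red',110,50)):
  if b[1][1]>250: print('ref',b[0],b[1])
"
```

```text
green in carton [0.60014654 0.04710645 0.07      ]
p [ 0.585 -0.195  0.044] -> [2.7, 12.0, 115.8] [-0.0, 0.0, 1.4] dist 116.0 ang 1.0
[332 282  31  27 334] [349.26047904 290.45209581]
ref [332 282  31  27 340] [349.46470588 290.62352941]
```

{"api": "move_arm", "payload": {
  "targets": [
    [[0.5, 3, 12, 40, 0, 0, 1], [0.5, 3, 12, 80, 0, 0, 1], [0.5, 3, 12, 108, 0, 0, 1], [0.5, 3, 12, 115, 0, 0, 1], [0.5, 3, 12, 115, 0, 0, 1], [0.0, 3, 12, 115, 0, 0, 1], [0.0, 3, 12, 115, 0, 0, 1], [0.0, 3, 12, 115, 0, 0, 1], [0.0, 3, 12, 115, 0, 0, 1], [0.0, 3, 12, 115, 0, 0, 1]]
  ]
}}

```text
clock: 9.28
tool_pos: [0.5853, -0.1957, 0.0451]
eef_rot: [0.977, -0.215, 0.0, 0.0]
contact_force: [-0.7, -0.7, 3.2]
opening: 0.108
finger_force: 25.0
```

```bash
python3 - <<'E'
from h import *
p=car(.0215,-.008);rel([*p,.18],yaw=90+CY)
E
```

```text
p [0.557 0.056 0.18 ] -> [-131.0, -216.7, -135.0] [0.0, -0.0, -106.6] dist 287.0 ang 107.0
```

{"api": "move_arm", "payload": {
  "targets": [
    [[0, 0, 0, -45, 0, 0, 0], [0, 0, 0, -95, 0, 0, -5], [0, 0, 0, -130, 0, 0, -15], [0, -10, -10, -140, 0, 0, -25], [0, -20, -20, -140, 0, 0, -35], [0, -30, -40, -140, 0, 0, -45], [0, -50, -70, -140, 0, 0, -55], [0, -70, -105, -140, 0, 0, -65], [0, -90, -140, -140, 0, 0, -75], [0, -110, -175, -140, 0, 0, -85]]
  ]
}}

```text
clock: 10.52
tool_pos: [0.5582, 0.0107, 0.1845]
eef_rot: [0.864, 0.504, -0.0, -0.0]
contact_force: [0.3, -0.3, -0.5]
opening: 0.114
finger_force: 25.0
```

```bash
python3 - <<'E'
from h import *
p=car(.0215,-.008);rel([*p,.18],yaw=90+CY)
E
```

```text
p [0.557 0.056 0.18 ] -> [38.9, -23.2, 4.5] [-0.0, 0.0, -21.2] dist 46.0 ang 21.0
```

{"api": "move_arm", "payload": {
  "targets": [
    [[0, 15, -9, 2, 0, 0, -8], [0, 30, -18, 4, 0, 0, -16], [0, 37, -22, 4, 0, 0, -21], [0, 37, -22, 4, 0, 0, -21], [0, 37, -22, 4, 0, 0, -21], [0, 37, -22, 4, 0, 0, -21]]
  ]
}}

```text
clock: 11.28
tool_pos: [0.5579, 0.0518, 0.1806]
eef_rot: [0.76, 0.65, -0.0, 0.0]
contact_force: [-0.6, 0.1, -0.3]
opening: 0.108
finger_force: 25.0
```

```bash
python3 - <<'E'
from h import *
p=car(.0215,-.008);rel([*p,.05],yaw=90+CY)
E
```

```text
p [0.557 0.056 0.05 ] -> [4.2, -1.4, 130.6] [-0.0, 0.0, -0.7] dist 131.0 ang 1.0
```

{"api": "move_arm", "payload": {
  "targets": [
    [[0, 4, -1, 30, 0, 0, -1], [0, 4, -1, 70, 0, 0, -1], [0, 4, -1, 105, 0, 0, -1], [0, 4, -1, 122, 0, 0, -1], [0, 4, -1, 130, 0, 0, -1], [0, 4, -1, 131, 0, 0, -1], [0, 4, -1, 131, 0, 0, -1], [0.25, 4, -1, 131, 0, 0, -1], [0.25, 4, -1, 131, 0, 0, -1], [0.25, 4, -1, 131, 0, 0, -1]]
  ]
}}

```text
clock: 12.52
tool_pos: [0.5578, 0.0566, 0.05]
eef_rot: [0.753, 0.658, 0.0, 0.0]
contact_force: [-0.7, 0.2, 0.1]
opening: 0.249
finger_force: 0.0
```

{"api": "move_arm", "payload": {
  "targets": [
    [[0.25, 0, 0, -25, 0, 0, 0], [0.25, 0, 0, -70, 0, 0, 0], [0.25, 0, 0, -120, 0, 0, 0], [0.25, -40, 0, -140, 0, 0, 8], [0.3, -90, 5, -140, 0, 0, 16], [0.5, -140, 20, -140, 0, 0, 24], [0.5, -140, 20, -140, 0, 0, 24], [0.5, -140, 20, -140, 0, 0, 24]]
  ]
}}

```text
clock: 13.52
tool_pos: [0.5584, -0.0839, 0.1897]
eef_rot: [0.873, 0.487, 0.0, -0.0]
contact_force: [0.7, -0.2, -0.3]
opening: 0.502
finger_force: 0.0
```

```bash
python3 find.py red blue orange
python3 -c "
from h import *
rel([.466,-.207,.16],yaw=23)"
```

```text
orange 121 [458.4 245.9] [ 0.4515 -0.364   0.06  ]
ref
red 92 [404.7 202.1] [ 0.5944 -0.2009  0.06  ]
blue 98 [405.8 239.4] [ 0.4758 -0.1995  0.06  ]
orange 121 [458.4 245.9] [ 0.4515 -0.364   0.06  ]
p [ 0.466 -0.207  0.16 ] -> [-154.1, -13.6, 29.6] [-0.1, -0.1, 35.4] dist 157.0 ang 35.0
```

```bash
python3 -c "
from h import *
for im in (r.snapshot('side'),np.load('pics/side0.npy')):
  for b in blobs(mask(im,'blue',110,50)): print(b[0],b[1].round(1))
  print()
for b in blobs(mask(r.snapshot('top'),'blue',110,50)): print(b[0],b[1].round(1))
"
```

```text
[217 141  14  17  51] [224.  147.9]
[198 157  34  23 158] [213.4 169.2]
[ 371  214   58   70 1366] [397.4 253.1]
[406 233   4  12  20] [408.  239.1]
[285 300  21  24 119] [294.6 310.1]

[217 141  14  17  51] [224.  147.9]
[198 156  34  24 158] [213.4 169.2]
[ 371  213   58   71 1391] [397.4 252.4]
[399 228   5   8  18] [401.2 231.1]
[406 233   4  12  21] [408.  239.2]
[285 299  21  26 130] [294.3 310.6]
[306 304   7   8  28] [308.8 307.5]

[354 143  54  22 730] [379.6 155.2]
[226 242  38  28 245] [245.6 254.3]
[632 357   8  22  83] [636.7 364.9]
```

Blue is still in place in the side view, at (294.6,310.1).

{"api": "move_arm", "payload": {
  "targets": [
    [[0.5, -30, -3, 10, 0, 0, 8], [0.5, -70, -6, 20, 0, 0, 16], [0.5, -110, -10, 30, 0, 0, 24], [0.5, -140, -12, 30, 0, 0, 32], [0.5, -154, -14, 30, 0, 0, 35], [0.5, -154, -14, 30, 0, 0, 35], [0.5, -154, -14, 30, 0, 0, 35], [0.5, -154, -14, 30, 0, 0, 35]]
  ]
}}

```text
clock: 14.68
tool_pos: [0.4665, -0.207, 0.1598]
eef_rot: [0.979, 0.203, 0.001, -0.0]
contact_force: [-0.4, -0.1, 0.4]
opening: 0.5
finger_force: 0.0
```

```bash
python3 -c "
from h import *
rel([.466,-.207,.044],yaw=23)
for b in blobs(mask(r.snapshot('side'),'blue',110,50)):
  if b[1][1]>290: print(b[0],b[1].round(1))"
```

```text
p [ 0.466 -0.207  0.044] -> [-0.6, -0.2, 115.8] [-0.0, -0.1, 0.4] dist 116.0 ang 0.0
[285 299  28  26 175] [297.3 309.7]
```

{"api": "move_arm", "payload": {
  "targets": [
    [[0.5, 0, 0, 40, 0, 0, 0], [0.5, 0, 0, 80, 0, 0, 0], [0.5, 0, 0, 108, 0, 0, 0], [0.5, 0, 0, 115, 0, 0, 0], [0.5, 0, 0, 115, 0, 0, 0], [0.0, 0, 0, 115, 0, 0, 0], [0.0, 0, 0, 115, 0, 0, 0], [0.0, 0, 0, 115, 0, 0, 0], [0.0, 0, 0, 115, 0, 0, 0], [0.0, 0, 0, 115, 0, 0, 0]]
  ]
}}

```text
clock: 15.98
tool_pos: [0.4656, -0.2084, 0.045]
eef_rot: [0.98, 0.201, 0.0, 0.0]
contact_force: [0.0, -0.1, 2.6]
opening: 0.108
finger_force: 25.0
```

```bash
python3 - <<'E'
from h import *
p=car(-.0215,-.008);rel([*p,.18],yaw=90+CY)
E
```

```text
p [0.515 0.062 0.18 ] -> [151.7, -229.2, -135.0] [0.0, -0.0, -58.6] dist 306.0 ang 59.0
```

{"api": "move_arm", "payload": {
  "targets": [
    [[0, 0, 0, -45, 0, 0, 0], [0, 0, 0, -95, 0, 0, -5], [0, 0, 0, -135, 0, 0, -13], [0, 25, -40, -137, 0, 0, -21], [0, 50, -80, -137, 0, 0, -29], [0, 80, -120, -137, 0, 0, -38], [0, 110, -165, -135, 0, 0, -47], [0, 138, -208, -135, 0, 0, -55], [0, 151, -228, -135, 0, 0, -58], [0, 151, -228, -135, 0, 0, -58]]
  ]
}}

```text
clock: 17.23
tool_pos: [0.5141, 0.063, 0.1795]
eef_rot: [0.758, 0.652, 0.0, -0.001]
contact_force: [-0.2, -0.7, -1.1]
opening: 0.11
finger_force: 25.0
```

{"api": "move_arm", "payload": {
  "targets": [
    [[0, 0, 0, 0, 0, 0, 0], [0, 0, 0, 0, 0, 0, 0], [0, 0, 0, 0, 0, 0, 0]]
  ]
}}

```text
clock: 17.6
tool_pos: [0.5142, 0.0595, 0.1797]
eef_rot: [0.76, 0.65, -0.0, 0.0]
contact_force: [0.2, -0.2, -1.8]
opening: 0.114
finger_force: 25.0
```

```bash
python3 - <<'E'
from h import *
p=car(-.0215,-.008);rel([*p,.05],yaw=90+CY)
E
```

```text
p [0.515 0.062 0.05 ] -> [2.8, -0.1, 129.7] [-0.0, 0.0, -0.7] dist 130.0 ang 1.0
```

{"api": "move_arm", "payload": {
  "targets": [
    [[0, 3, 0, 30, 0, 0, -1], [0, 3, 0, 70, 0, 0, -1], [0, 3, 0, 105, 0, 0, -1], [0, 3, 0, 122, 0, 0, -1], [0, 3, 0, 129, 0, 0, -1], [0, 3, 0, 130, 0, 0, -1], [0, 3, 0, 130, 0, 0, -1], [0.25, 3, 0, 130, 0, 0, -1], [0.25, 3, 0, 130, 0, 0, -1], [0.25, 3, 0, 130, 0, 0, -1]]
  ]
}}

```text
clock: 18.85
tool_pos: [0.515, 0.0637, 0.05]
eef_rot: [0.753, 0.658, 0.0, 0.0]
contact_force: [0.5, -1.1, 0.2]
opening: 0.252
finger_force: 0.0
```

{"api": "move_arm", "payload": {
  "targets": [
    [[0.25, 0, 0, -25, 0, 0, 0], [0.25, 0, 0, -70, 0, 0, 0], [0.25, 0, 0, -120, 0, 0, 0], [0.25, -40, 0, -140, 0, 0, 8], [0.3, -90, 5, -140, 0, 0, 16], [0.5, -140, 10, -140, 0, 0, 24], [0.5, -140, 10, -140, 0, 0, 24], [0.5, -140, 10, -140, 0, 0, 24]]
  ]
}}

```text
clock: 19.85
tool_pos: [0.5058, -0.0757, 0.1898]
eef_rot: [0.873, 0.487, 0.0, -0.0]
contact_force: [0.3, 0.9, -0.3]
opening: 0.498
finger_force: 0.0
```

```bash
python3 find.py orange
python3 -c "
from h import *
rel([.441,-.364,.16],yaw=-13)
im=r.snapshot('top');crop(im,180,150,480,290,2.6,'pics/t4.png')"
```

```text
orange 121 [458.4 245.9] [ 0.4515 -0.364   0.06  ]
ref
orange 121 [458.4 245.9] [ 0.4515 -0.364   0.06  ]
p [ 0.441 -0.364  0.16 ] -> [-280.2, 96.4, 29.5] [-0.1, -0.0, 71.4] dist 298.0 ang 71.0
```

View pics/t4.png

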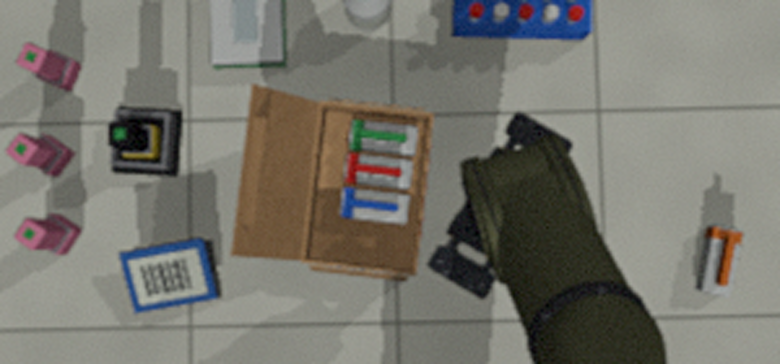

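Green, red and blue stand side by side in the carton, with room for orange below them. Orange is untouched at crop (718,258).

{"api": "move_arm", "payload": {
  "targets": [
    [[0.5, -28, 10, 10, 0, 0, 8], [0.5, -60, 20, 20, 0, 0, 16], [0.5, -95, 32, 30, 0, 0, 25], [0.5, -135, 45, 30, 0, 0, 34], [0.5, -175, 58, 30, 0, 0, 43], [0.5, -215, 72, 30, 0, 0, 52], [0.5, -250, 86, 30, 0, 0, 61], [0.5, -280, 96, 30, 0, 0, 71], [0.5, -280, 96, 30, 0, 0, 71], [0.5, -280, 96, 30, 0, 0, 71]]
  ]
}}

```text
clock: 21.2
tool_pos: [0.441, -0.3627, 0.1595]
eef_rot: [0.994, -0.109, 0.0, -0.001]
contact_force: [0.4, 0.5, -0.2]
opening: 0.5
finger_force: 0.0
```

{"api": "move_arm", "payload": {
  "targets": [
    [[0.5, 0, 0, 0, 0, 0, 0], [0.5, 0, 0, 0, 0, 0, 0]]
  ]
}}

```text
clock: 21.45
tool_pos: [0.4405, -0.3638, 0.1598]
eef_rot: [0.994, -0.11, 0.0, -0.0]
contact_force: [-1.3, 0.3, 0.4]
opening: 0.497
finger_force: 0.0
```

```bash
python3 -c "
from h import *
rel([.441,-.364,.044],yaw=-13)
for im in (np.load('pics/side0.npy'),r.snapshot('side')):
 for b in blobs(mask(im,'orange',140,90)):
  if b[1][1]>290: print(b[0],b[1].round(1))"
```

```text
p [ 0.441 -0.364  0.044] -> [0.5, 0.2, 115.8] [-0.0, -0.0, 0.4] dist 116.0 ang 0.0
[299 380  38  20 374] [319.4 389.3]
[299 387   5   9  36] [300.8 391.4]
```

{"api": "move_arm", "payload": {
  "targets": [
    [[0.5, 0, 0, 40, 0, 0, 0], [0.5, 0, 0, 80, 0, 0, 0], [0.5, 0, 0, 108, 0, 0, 0], [0.5, 0, 0, 115, 0, 0, 0], [0.5, 0, 0, 115, 0, 0, 0], [0.0, 0, 0, 115, 0, 0, 0], [0.0, 0, 0, 115, 0, 0, 0], [0.0, 0, 0, 115, 0, 0, 0], [0.0, 0, 0, 115, 0, 0, 0], [0.0, 0, 0, 115, 0, 0, 0]]
  ]
}}

```text
clock: 22.75
tool_pos: [0.4398, -0.365, 0.0448]
eef_rot: [0.994, -0.111, -0.0, 0.0]
contact_force: [0.1, -0.0, 0.2]
opening: 0.114
finger_force: 25.0
```

```bash
python3 - <<'E'
from h import *
p=car(-.0645,-.008);rel([*p,.18],yaw=90+CY)
E
```

```text
p [0.472 0.068 0.18 ] -> [-64.5, -429.7, -135.3] [0.0, 0.0, -94.6] dist 455.0 ang 95.0
```

{"api": "move_arm", "payload": {
  "targets": [
    [[0, 0, 0, -45, 0, 0, 0], [0, 0, 0, -95, 0, 0, -5], [0, 0, 0, -130, 0, 0, -14], [0, -7, -45, -137, 0, 0, -24], [0, -14, -95, -137, 0, 0, -34], [0, -22, -145, -137, 0, 0, -44], [0, -29, -195, -137, 0, 0, -54], [0, -36, -245, -137, 0, 0, -64], [0, -44, -295, -137, 0, 0, -74], [0, -52, -345, -137, 0, 0, -84]]
  ]
}}

```text
clock: 24.0
tool_pos: [0.4653, -0.0155, 0.1817]
eef_rot: [0.811, 0.585, -0.0, 0.0]
contact_force: [0.8, -0.1, -0.7]
opening: 0.113
finger_force: 24.9
```

```bash
python3 - <<'E'
from h import *
p=car(-.0645,-.008);rel([*p,.18],yaw=90+CY)
E
```

```text
p [0.472 0.068 0.18 ] -> [81.6, -20.2, 1.7] [0.0, 0.0, -10.3] dist 84.0 ang 10.0
```

{"api": "move_arm", "payload": {
  "targets": [
    [[0, 40, -10, 1, 0, 0, -6], [0, 70, -18, 1, 0, 0, -10], [0, 78, -20, 1, 0, 0, -10], [0, 78, -20, 1, 0, 0, -10], [0, 78, -20, 1, 0, 0, -10], [0, 78, -20, 1, 0, 0, -10]]
  ]
}}

```text
clock: 24.75
tool_pos: [0.4716, 0.0618, 0.1807]
eef_rot: [0.76, 0.65, -0.0, 0.0]
contact_force: [-0.3, 0.4, -1.2]
opening: 0.112
finger_force: 25.0
```

```bash
python3 - <<'E'
from h import *
p=car(-.0645,-.008);rel([*p,.05],yaw=90+CY)
E
```

```text
p [0.472 0.068 0.05 ] -> [6.6, -0.6, 130.7] [-0.0, 0.1, -0.7] dist 131.0 ang 1.0
```

{"api": "move_arm", "payload": {
  "targets": [
    [[0, 6, -1, 30, 0, 0, -1], [0, 6, -1, 70, 0, 0, -1], [0, 6, -1, 105, 0, 0, -1], [0, 6, -1, 122, 0, 0, -1], [0, 6, -1, 130, 0, 0, -1], [0, 6, -1, 131, 0, 0, -1], [0, 6, -1, 131, 0, 0, -1], [0.2, 6, -1, 131, 0, 0, -1], [0.2, 6, -1, 131, 0, 0, -1], [0.2, 6, -1, 131, 0, 0, -1]]
  ]
}}

```text
clock: 26.0
tool_pos: [0.4718, 0.0694, 0.05]
eef_rot: [0.753, 0.658, 0.0, 0.0]
contact_force: [-0.3, 0.0, -0.3]
opening: 0.203
finger_force: 0.0
```

{"api": "move_arm", "payload": {
  "targets": [
    [[0.2, 0, 0, -25, 0, 0, 0], [0.2, 0, 0, -70, 0, 0, 0], [0.2, 0, 0, -120, 0, 0, 0], [0.0, -30, 0, -160, 0, 0, 0], [0.0, -90, 0, -200, 0, 0, 0], [0.0, -150, 0, -220, 0, 0, 0], [0.0, -200, 0, -220, 0, 0, 0], [0.0, -200, 0, -220, 0, 0, 0], [0.0, -200, 0, -220, 0, 0, 0]]
  ]
}}

```text
clock: 27.12
tool_pos: [0.4444, -0.1282, 0.2697]
eef_rot: [0.753, 0.658, 0.0, -0.0]
contact_force: [0.2, 1.0, -0.1]
opening: 0.007
finger_force: 0.0
```

```bash
python3 -c "
from h import *
a=r.snapshot('top');np.save('pics/t5.npy',a);b=r.snapshot('side');np.save('pics/s5.npy',b)
A=cv2.resize(a[160:280,190:370],None,fx=4.4,fy=4.4,interpolation=3);B=cv2.resize(b[100:260,180:380],None,fx=3.96,fy=3.96,interpolation=3)
A=cv2.resize(A,(450,300));B=cv2.resize(B,(350,300))
cv2.imwrite('pics/ts5.png',cv2.resize(np.hstack([A,B]),None,fx=1,fy=1)[...,::-1])"
```

```text
(no output)
```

View pics/ts5.png

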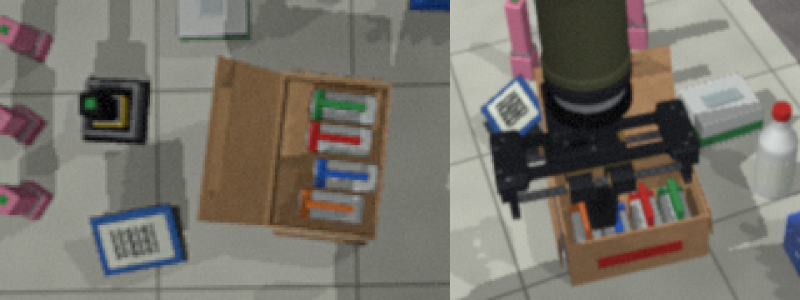

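All four stand flat in the carton, unstacked, as the top half of the picture shows. Next I'll estimate the flap's free edge and plan the push from behind.

```bash
python3 - <<'E'
from h import *
from scipy.optimize import brentq
f1=lambda p:(np.array(p)+.5)/4-.5+[180,135]
for px in((388,190),(358,452)):
  for th in np.arange(1.7,2.4,.1):
    X=ray('top',f1(px),.08+.136*np.sin(th));a=np.radians(CY);Rm=np.array([[np.cos(a),np.sin(a)],[-np.sin(a),np.cos(a)]])
    l=Rm@(X[:2]-CC);print(px,round(th,1),'measured',l.round(3),'model y',round(.07-.136*np.cos(th),3))
rel([*car(0,.20),.30],yaw=90+CY)
E
```

```text
(388, 190) 1.7 measured [0.093 0.137] model y 0.088
(388, 190) 1.8 measured [0.093 0.137] model y 0.101
(388, 190) 1.9 measured [0.094 0.138] model y 0.114
(388, 190) 2.0 measured [0.094 0.139] model y 0.127
(388, 190) 2.1 measured [0.095 0.139] model y 0.139
(388, 190) 2.2 measured [0.096 0.14 ] model y 0.15
(388, 190) 2.3 measured [0.097 0.142] model y 0.161
(358, 452) 1.7 measured [-0.096  0.134] model y 0.088
(358, 452) 1.8 measured [-0.096  0.134] model y 0.101
(358, 452) 1.9 measured [-0.096  0.135] model y 0.114
(358, 452) 2.0 measured [-0.096  0.136] model y 0.127
(358, 452) 2.1 measured [-0.097  0.136] model y 0.139
(358, 452) 2.2 measured [-0.097  0.137] model y 0.15
(358, 452) 2.3 measured [-0.097  0.139] model y 0.161
p [0.566 0.265 0.3  ] -> [404.4, 68.0, -30.0] [-0.0, -0.0, 0.6] dist 411.0 ang 1.0
```

{"api": "move_arm", "payload": {
  "targets": [
    [[0, 10, 4, -35, 0, 0, 0], [0, 50, 10, -50, 0, 0, 0], [0, 100, 18, -50, 0, 0, 0], [0, 155, 27, -50, 0, 0, 0], [0, 210, 36, -50, 0, 0, 0], [0, 265, 45, -50, 0, 0, 0], [0, 320, 54, -50, 0, 0, 0], [0, 370, 63, -50, 0, 0, 0], [0, 400, 68, -50, 0, 0, 0], [0, 400, 68, -50, 0, 0, 0]]
  ]
}}

```text
clock: 28.48
tool_pos: [0.5642, 0.2635, 0.3191]
eef_rot: [0.751, 0.66, 0.0, -0.001]
contact_force: [-0.2, -0.4, 0.9]
opening: 0.001
finger_force: 0.0
```

```bash
python3 - <<'E'
from h import *
s=r.get_state();a=np.radians(CY);Rm=np.array([[np.cos(a),np.sin(a)],[-np.sin(a),np.cos(a)]])
print(Rm@(s['tool_pos'][:2]-CC))
for y,z in((.195,.17),(.15,.17),(.09,.17)):rel([*car(0,y),z],yaw=90+CY)
E
```

```text
[-0.0011492   0.19838718]
p [0.565 0.26  0.17 ] -> [-3.7, 1.4, 149.1] [-0.1, -0.1, 0.9] dist 149.0 ang 1.0
p [0.558 0.215 0.17 ] -> [-48.7, 0.7, 149.0] [-0.1, -0.1, 0.9] dist 157.0 ang 1.0
p [0.55  0.156 0.17 ] -> [-108.7, -0.2, 148.9] [-0.1, -0.1, 0.9] dist 184.0 ang 1.0
```

{"api": "move_arm", "payload": {
  "targets": [
    [[0, 0, 0, 50, 0, 0, 0], [0, 0, 0, 100, 0, 0, 0], [0, 0, 0, 140, 0, 0, 0], [0, 0, 0, 149, 0, 0, 0], [0, -20, 0, 149, 0, 0, 0], [0, -40, 0, 149, 0, 0, 0], [0, -60, 0, 149, 0, 0, 0], [0, -80, 0, 149, 0, 0, 0], [0, -100, 0, 149, 0, 0, 0], [0, -120, 0, 149, 0, 0, 0]]
  ]
}}

```text
clock: 29.72
tool_pos: [0.5496, 0.138, 0.1708]
eef_rot: [0.754, 0.657, 0.0, 0.0]
contact_force: [0.5, 2.0, -0.8]
opening: 0.003
finger_force: 0.5
```

```bash
python3 - <<'E'
from h import *
s=r.get_state();a=np.radians(CY);Rm=np.array([[np.cos(a),np.sin(a)],[-np.sin(a),np.cos(a)]])
print(Rm@(s['tool_pos'][:2]-CC),s['tool_pos'],s['contact_force'])
b=r.snapshot('side');crop(b,200,60,360,260,3,'pics/s6.png')
E
```

```text
[0.00238794 0.07204776] [0.54963962 0.13797058 0.17077206] [ 0.50368017  2.01514589 -0.78228505]
```

View pics/s6.png

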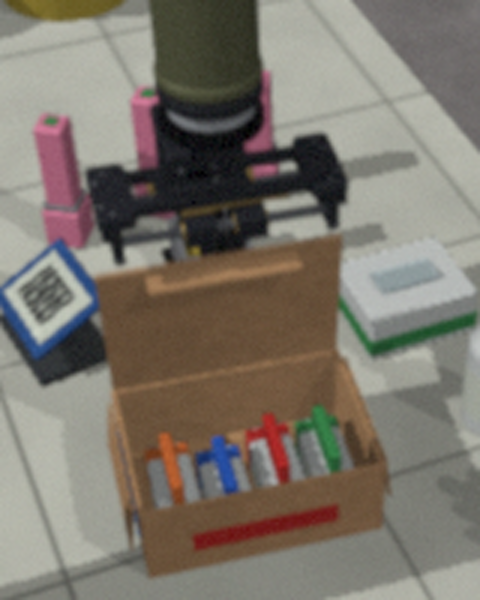

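The flap is about upright with light contact, and the cartridges are undisturbed. I'll follow the arc down.

{"api": "move_arm", "payload": {
  "targets": [
    [[0, -23, 0, -2, 0, 0, 0], [0, -40, 0, 4, 0, 0, 0], [0, -54, 0, 12, 0, 0, 0], [0, -68, 0, 24, 0, 0, 0], [0, -78, 0, 35, 0, 0, 0], [0, -87, 0, 53, 0, 0, 0], [0, -93, 0, 66, 0, 0, 0], [0, -100, 0, 75, 0, 0, 0], [0, -105, 0, 80, 0, 0, 0], [0, -105, 0, 80, 0, 0, 0]]
  ]
}}

```text
clock: 31.02
tool_pos: [0.5353, 0.0347, 0.0905]
eef_rot: [0.754, 0.657, -0.0, 0.0]
contact_force: [-0.1, 0.7, 0.4]
opening: 0.004
finger_force: 0.0
```

```bash
python3 - <<'E'
from h import *
s=r.get_state();a=np.radians(CY);Rm=np.array([[np.cos(a),np.sin(a)],[-np.sin(a),np.cos(a)]])
print(Rm@(s['tool_pos'][:2]-CC),s['tool_pos'],s['contact_force'])
E
```

```text
[ 0.00296734 -0.03216651] [0.53534912 0.03473912 0.09045919] [-0.10347055  0.70805576  0.38400661]
```

{"api": "move_arm", "payload": {
  "targets": [
    [[0, -12, 0, -1, 0, 0, 0], [0, -24, 0, 1, 0, 0, 0], [0, -24, 0, 4, 0, 0, 0], [0, -24, 0, 6, 0, 0, 0], [0, -24, 0, 7, 0, 0, 0], [0, -24, 0, 8, 0, 0, 0], [0, -24, 0, 8, 0, 0, 0]]
  ]
}}

```text
clock: 31.9
tool_pos: [0.5324, 0.0115, 0.0841]
eef_rot: [0.753, 0.658, -0.0, 0.001]
contact_force: [-3.3, -2.0, 15.3]
opening: 0.007
finger_force: 7.3
```

```bash
python3 - <<'E'
from h import *
s=r.get_state();print(s['tool_pos'],s['contact_force'])
b=r.snapshot('side');crop(b,200,110,360,260,4,'pics/s7.png')
E
```

```text
[0.53239456 0.0115443  0.08405156] [-3.29162864 -2.04107603 15.31989854]
```

View pics/s7.png

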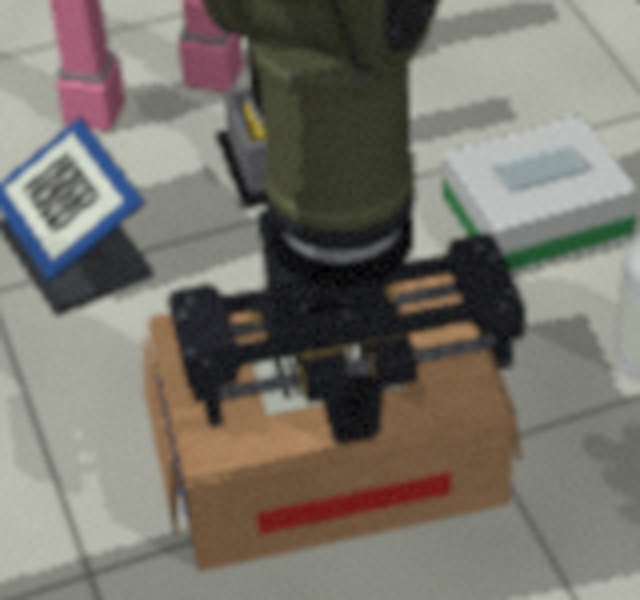

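The flap is level on the rim: 15 N at z 0.084. I'll back off and measure the label, wand and plate.

{"api": "move_arm", "payload": {
  "targets": [
    [[0, -24, 0, 0, 0, 0, 0], [0, -24, 0, -40, 0, 0, 0], [0, -24, 0, -100, 0, 0, 0], [0.3, -50, 0, -160, 0, 0, 0], [0.6, -100, 0, -200, 0, 0, 0], [0.8, -150, 0, -200, 0, 0, 0], [0.8, -190, 0, -200, 0, 0, 0], [0.8, -190, 0, -200, 0, 0, 0]]
  ]
}}

```text
clock: 32.95
tool_pos: [0.5056, -0.1804, 0.2822]
eef_rot: [0.756, 0.655, -0.001, 0.0]
contact_force: [-0.2, 0.4, 0.0]
opening: 0.547
finger_force: 0.0
```

```bash
python3 -c "
from h import *
a=r.snapshot('top');np.save('pics/t8.npy',a);b=r.snapshot('side');np.save('pics/s8.npy',b)
crop(a,210,170,370,280,5,'pics/t8.png')
crop(b,190,80,340,200,5,'pics/s8.png')"
```

```text
(no output)
```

View pics/t8.png

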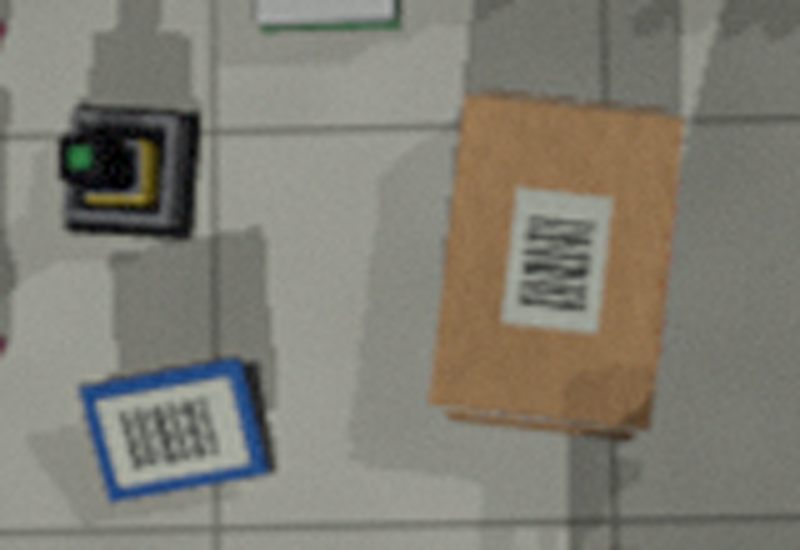

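View pics/s8.png

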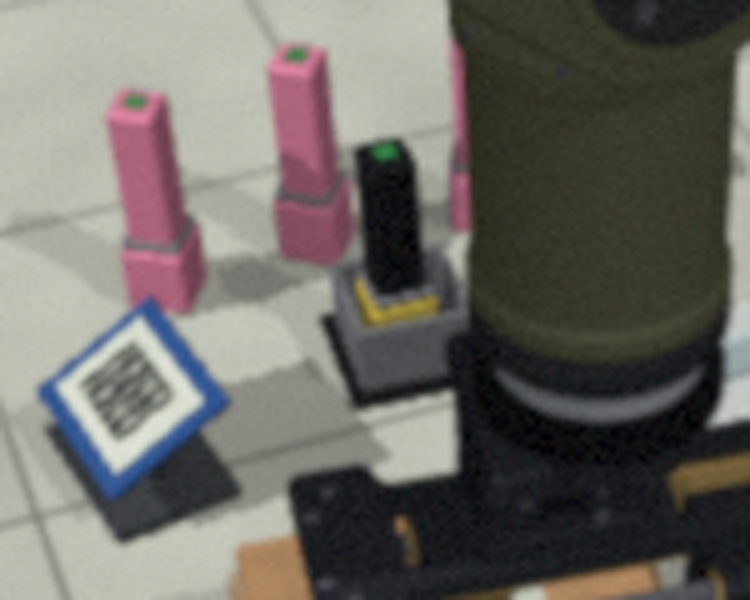

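The flap lies flat, with its label centred at top crop (558,260). The wand's button is at top crop (79,157) and side crop (386,152). The plate label centre is near top crop (173,430).

```bash
cat > m2.py <<'E'
from h import *
f=lambda p:(np.array(p)+.5)/5-.5+[210,170]
g=lambda p:(np.array(p)+.5)/5-.5+[190,80]
def quad(nm,ps,zs):
    Q=np.array([ray('top',f(p),z) for p,z in zip(ps,zs)]);d=np.roll(Q,-1,0)-Q
    print(nm,Q.mean(0).round(4),'len',np.linalg.norm(d,axis=1).round(3),'ang',np.degrees(np.arctan2(d[:,1],d[:,0])).round(1));return Q
quad('flap',[(466,93),(685,117),(651,430),(430,402)],[.084]*4)
quad('label',[(516,187),(614,197),(600,333),(501,322)],[.085]*4)
quad('cradle rim',[(80,107),(189,114),(185,230),(72,222)],[.05]*4)
print('button',ray('top',f((79,157)),.146),tri(f((79,157)),g((386,152))))
quad('nose/black top',[(62,135),(133,135),(133,190),(62,180)],[.145]*4)
P=quad('plate',[(80,386),(240,358),(274,468),(110,502)],[.0745,.0745,.0375,.0375])
L=quad('platelabel',[(96,398),(232,375),(256,458),(113,488)],[.07,.07,.042,.042])
# side-view: plate face corners left(38,390) top(150,298) right(230,402) bottom(112,498)
for n,p in(('tl',0),('tr',1),('br',2),('bl',3)):pass
T=[tri(f(a),g(b)) for a,b in zip([(80,386),(240,358),(274,468),(110,502)],[(150,298),(230,402),(112,498),(38,390)])]
print(np.round(T,4),np.mean(T,0).round(4))
T=np.array(T);e=T-T.mean(0);n=np.linalg.svd(e)[2][2];n*=np.sign(n[2]);print('n',n.round(3),'tilt',np.arccos(n[2]).round(3),'dir',np.degrees(np.arctan2(n[1],n[0])).round(1))
E
python3 m2.py
```

```text
flap [0.5379 0.0667 0.084 ] len [0.139 0.198 0.139 0.196] ang [-97.8 172.2  81.5  -7.7]
label [0.5378 0.0668 0.085 ] len [0.062 0.086 0.062 0.085] ang [-97.3 172.7  82.3  -7.5]
cradle rim [0.6055 0.3431 0.05  ] len [0.072 0.076 0.074 0.075] ang [-95.2 177.6  84.6  -4.1]
button [0.60429954 0.35452895 0.146     ] [0.60342115 0.35542975 0.14344904]
nose/black top [0.6023 0.3435 0.145 ] len [0.043 0.034 0.044 0.027] ang [-9.150e+01  1.797e+02  8.060e+01 -1.000e-01]
plate [0.4367 0.314  0.056 ] len [0.103 0.081 0.108 0.084] ang [ -81.5 -167.9  100.3    7.9]
platelabel [0.4361 0.3152 0.056 ] len [0.088 0.061 0.094 0.065] ang [ -81.8 -169.2  100.5    4.3]
[[0.4634 0.3728 0.0701]
 [0.4795 0.2707 0.0691]
 [0.4069 0.2548 0.0382]
 [0.389  0.3618 0.0345]] [0.4347 0.315  0.053 ]
n [-0.403 -0.054  0.914] tilt 0.419 dir -172.4
```

```bash
python3 - <<'E'
from h import *
rel([.604,.355,.24],yaw=86)
E
```

```text
p [0.604 0.355 0.24 ] -> [539.0, 24.8, 43.1] [0.0, -0.1, -3.8] dist 541.0 ang 4.0
```

{"api": "move_arm", "payload": {
  "targets": [
    [[0.55, 50, 2, 0, 0, 0, 0], [0.55, 110, 5, 0, 0, 0, 0], [0.55, 170, 8, 0, 0, 0, -1], [0.55, 230, 10, 0, 0, 0, -2], [0.55, 290, 13, 10, 0, 0, -3], [0.55, 350, 16, 20, 0, 0, -4], [0.55, 410, 19, 30, 0, 0, -4], [0.55, 465, 21, 40, 0, 0, -4], [0.55, 510, 23, 43, 0, 0, -4], [0.55, 539, 25, 43, 0, 0, -4]]
  ]
}}

```text
clock: 34.3
tool_pos: [0.6015, 0.3597, 0.239]
eef_rot: [0.728, 0.686, -0.0, -0.002]
contact_force: [0.1, -0.6, 0.5]
opening: 0.55
finger_force: 0.0
```

{"api": "move_arm", "payload": {
  "targets": [
    [[0.55, 0, 0, 0, 0, 0, 0], [0.55, 0, 0, 0, 0, 0, 0], [0.55, 0, 0, 0, 0, 0, 0]]
  ]
}}

```text
clock: 34.67
tool_pos: [0.6046, 0.3525, 0.2398]
eef_rot: [0.73, 0.683, -0.0, 0.001]
contact_force: [-0.4, 0.2, 0.9]
opening: 0.55
finger_force: 0.0
```

```bash
python3 - <<'E'
from h import *
rel([.604,.355,.107],yaw=86)
E
```

```text
p [0.604 0.355 0.107] -> [2.6, -0.8, 132.8] [0.0, 0.1, 0.2] dist 133.0 ang 0.0
```

{"api": "move_arm", "payload": {
  "targets": [
    [[0.55, 2, -1, 40, 0, 0, 0], [0.55, 2, -1, 80, 0, 0, 0], [0.55, 2, -1, 115, 0, 0, 0], [0.55, 2, -1, 130, 0, 0, 0], [0.55, 2, -1, 133, 0, 0, 0], [0.55, 2, -1, 133, 0, 0, 0]]
  ]
}}

```text
clock: 35.42
tool_pos: [0.6042, 0.3565, 0.1081]
eef_rot: [0.73, 0.683, 0.001, 0.0]
contact_force: [1.0, 0.5, 0.7]
opening: 0.549
finger_force: 0.0
```

{"api": "move_arm", "payload": {
  "targets": [
    [[0, 0, 0, 0, 0, 0, 0], [0, 0, 0, 0, 0, 0, 0], [0, 0, 0, 0, 0, 0, 0], [0, 0, 0, 0, 0, 0, 0], [0, 0, 0, 0, 0, 0, 0]]
  ],
  "newtons": 30
}}

```text
clock: 36.05
tool_pos: [0.6038, 0.3567, 0.1077]
eef_rot: [0.73, 0.683, 0.001, 0.0]
contact_force: [-1.1, -0.4, 5.3]
opening: 0.338
finger_force: 29.3
```

```bash
python3 - <<'E'
from h import *
s=r.get_state();print(s['tool_pos'],s['eef_rot'],s['contact_force'])
rel([.5378,.0668,.237],yaw=82)
E
```

```text
[0.60379018 0.35668814 0.10765909] [7.30006897e-01 6.83439343e-01 7.70419183e-04 1.24831782e-05] [-1.12026811 -0.404012    5.29838893]
p [0.538 0.067 0.237] -> [-293.5, -46.6, -129.7] [0.1, -0.1, 4.2] dist 324.0 ang 4.0
```

The grip width is 29.8 mm, which is right for the handle. I'll lift and go over the label.

{"api": "move_arm", "payload": {
  "targets": [
    [[0, 0, 0, -20, 0, 0, 0], [0, 0, 0, -50, 0, 0, 0], [0, 0, 0, -90, 0, 0, 0], [0, 0, 0, -125, 0, 0, 0], [0, -40, -6, -130, 0, 0, 1], [0, -90, -14, -130, 0, 0, 2], [0, -140, -22, -130, 0, 0, 3], [0, -190, -30, -130, 0, 0, 4], [0, -240, -38, -130, 0, 0, 4], [0, -275, -44, -130, 0, 0, 4]]
  ]
}}

```text
clock: 37.3
tool_pos: [0.5409, 0.0815, 0.2374]
eef_rot: [0.754, 0.657, -0.001, 0.001]
contact_force: [0.0, 0.9, -1.8]
opening: 0.335
finger_force: 29.3
```

{"api": "move_arm", "payload": {
  "targets": [
    [[0, -8, -1, 0, 0, 0, 0], [0, -8, -1, 0, 0, 0, 0], [0, -8, -1, 0, 0, 0, 0], [0, -8, -1, 0, 0, 0, 0]]
  ]
}}

```text
clock: 37.8
tool_pos: [0.5396, 0.0786, 0.2368]
eef_rot: [0.753, 0.658, 0.0, -0.0]
contact_force: [-0.2, -0.6, -1.7]
opening: 0.347
finger_force: 29.3
```

```bash
python3 - <<'E'
from h import *
rel([.5378,.0668,.237],yaw=82)
b=r.snapshot('side');crop(b,200,60,360,260,3,'pics/s9.png');np.save('pics/s9.npy',b)
E
```

```text
p [0.538 0.067 0.237] -> [-11.9, -0.2, -0.2] [0.0, -0.1, 0.4] dist 12.0 ang 0.0
```

View pics/s9.png

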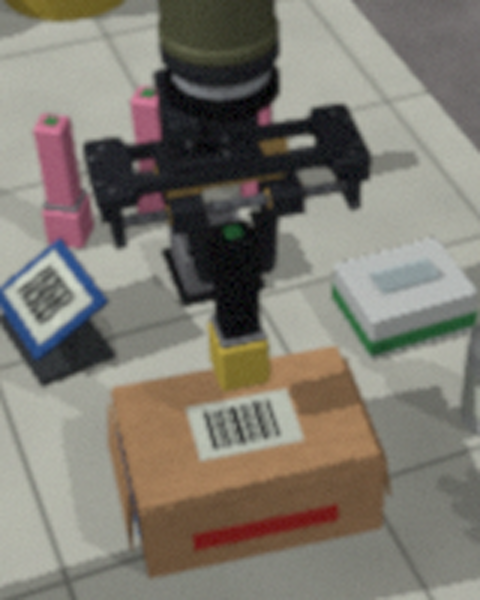

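```bash
python3 - <<'E'
from h import *
s=r.get_state();b=np.load('pics/s9.npy');h=cv2.cvtColor(b,cv2.COLOR_RGB2HSV)
m=cv2.inRange(h,(20,120,60),(34,255,255));m[:150]=0;m[:,:260]=0;m[:,310:]=0
for q in blobs(m,10):print('yellow',q[0],q[1].round(1))
g=cv2.inRange(h,(50,80,30),(85,255,255))
for q in blobs(g,5):
  if 200<q[1][0]<310 and q[1][1]<180:print('green',q[0],q[1].round(1))
T=s['tool_pos'];R=Ro.from_quat(s['eef_rot'])
W=lambda x,y,z:np.array(T)+R.apply([x,y,.102-z])
print('pred button',proj('side',W(0,0,.141)))
c=[proj('side',W(x,y,z)) for x in(-.02,.02) for y in(-.02,.02) for z in(0,.045)]
print('pred nose bbox',np.min(c,0),np.max(c,0))
c=[proj('side',W(-.02,y,z)) for y in(-.02,.02) for z in(0,.045)];print('pred front face',np.round(c,1).tolist(),np.mean(c,0))
E
```

```text
yellow [270 169  20  22 265] [279.5 181. ]
green [274 134   8   6  36] [277.2 136.9]
pred button [277.30959566 135.63264806]
pred nose bbox [269.15032253 161.47401812] [290.53367499 189.91226915]
pred front face [[273.9, 189.9], [272.7, 176.0], [290.5, 186.7], [290.0, 172.8]] [281.77346997 181.365532  ]
```

The predicted and seen button and nose agree within about 1 px, so the wand hangs straight, about 2 mm toward -x_tool. I'll centre it over the label and hold.

{"api": "move_arm", "payload": {
  "targets": [
    [[0, -5, 0, 0, 0, 0, 0], [0, -10, 0, 0, 0, 0, 0], [0, -10, 0, 0, 0, 0, 0], [0, -10, 0, 0, 0, 0, 0], [0, -10, 0, 0, 0, 0, 0], [0, -10, 0, 0, 0, 0, 0], [0, -10, 0, 0, 0, 0, 0], [0, -10, 0, 0, 0, 0, 0], [0, -10, 0, 0, 0, 0, 0], [0, -10, 0, 0, 0, 0, 0]]
  ]
}}

```text
clock: 39.1
tool_pos: [0.538, 0.0669, 0.2367]
eef_rot: [0.753, 0.658, -0.0, 0.0]
contact_force: [-0.2, 0.5, -0.5]
opening: 0.343
finger_force: 29.3
```

```bash
python3 - <<'E'
from h import *
rel([.5378,.0688,.237],yaw=82)
a=r.snapshot('top');b=r.snapshot('side')
h=cv2.cvtColor(b,cv2.COLOR_RGB2HSV)
m=cv2.inRange(h,(20,120,60),(34,255,255));m[:150]=0;m[:,:260]=0;m[:,310:]=0
for q in blobs(m,10):print('yellow',q[0],q[1].round(1))
E
```

```text
p [0.538 0.069 0.237] -> [1.9, -0.5, -0.3] [-0.0, 0.0, 0.2] dist 2.0 ang 0.0
yellow [271 172  20  21 262] [280.6 184.1]
```

{"api": "move_arm", "payload": {
  "targets": [
    [[0, 2, 0, 0, 0, 0, 0], [0, 2, 0, 0, 0, 0, 0], [0, 2, 0, 0, 0, 0, 0], [0, 2, 0, 0, 0, 0, 0], [0, 2, 0, 0, 0, 0, 0], [0, 2, 0, 0, 0, 0, 0], [0, 2, 0, 0, 0, 0, 0], [0, 2, 0, 0, 0, 0, 0], [0, 2, 0, 0, 0, 0, 0], [0, 2, 0, 0, 0, 0, 0]]
  ]
}}

```text
clock: 40.45
tool_pos: [0.5383, 0.0688, 0.2367]
eef_rot: [0.753, 0.658, -0.0, 0.0]
contact_force: [-0.2, -0.7, -0.8]
opening: 0.338
finger_force: 29.3
```

{"api": "move_arm", "payload": {
  "targets": [
    [[0, 0, 0, 0, 0, 0, 0], [0, 0, 0, 0, 0, 0, 0], [0, 0, 0, 0, 0, 0, 0], [0, 0, 0, 0, 0, 0, 0]]
  ]
}}

```text
clock: 40.95
tool_pos: [0.5383, 0.0689, 0.2367]
eef_rot: [0.753, 0.658, -0.0, 0.0]
contact_force: [-0.0, 0.5, -0.9]
opening: 0.342
finger_force: 29.3
```

```bash
cat > pl.py <<'E'
from h import *
C=np.array([.436,.3145,.056]);ya=np.radians(9.3);t=.45
n=np.array([-np.sin(t)*np.cos(ya),-np.sin(t)*np.sin(ya),np.cos(t)])
def plate(off=.152,dx=.002,yaw=99.3):
    # tool z=-n ; x_tool = plate y direction (level)
    x=np.array([-np.sin(ya),np.cos(ya),0]);z=-n;y=np.cross(z,x)
    R=Ro.from_matrix(np.c_[x,y,z]);p=C+n*off+x*dx
    rel(p,R=R)
if __name__=='__main__':
    print(n);plate();plate(off=.25)
    rel([*(C+n*.152)[:2],.26],yaw=99.3)
E
python3 pl.py
```

```text
[-0.42924822 -0.07029209  0.9004471 ]
p [0.37  0.306 0.193] -> [212.0, -198.3, 43.8] [-25.6, 3.8, -16.8] dist 294.0 ang 31.0
p [0.328 0.299 0.281] -> [199.5, -239.1, -44.4] [-25.6, 3.8, -16.8] dist 315.0 ang 31.0
p [0.371 0.304 0.26 ] -> [210.1, -197.8, -23.3] [0.0, 0.0, -17.1] dist 289.0 ang 17.0
```

{"api": "move_arm", "payload": {
  "targets": [
    [[0, 10, -10, -30, 0, 0, 0], [0, 35, -35, -55, -3, 0, -2], [0, 65, -70, -55, -6, 1, -4], [0, 95, -105, -50, -9, 1, -6], [0, 125, -145, -45, -13, 2, -8], [0, 155, -180, -45, -17, 2, -11], [0, 180, -210, -45, -21, 3, -14], [0, 199, -236, -44, -25, 4, -16], [0, 200, -239, -44, -25.6, 3.8, -16.8], [0, 200, -239, -44, -25.6, 3.8, -16.8]]
  ]
}}

```text
clock: 42.2
tool_pos: [0.3286, 0.2992, 0.2807]
eef_rot: [0.631, 0.743, 0.169, 0.145]
contact_force: [-0.1, -0.4, -1.2]
opening: 0.343
finger_force: 29.4
```

{"api": "move_arm", "payload": {
  "targets": [
    [[0, 0, 0, 0, 0, 0, 0], [0, 0, 0, 0, 0, 0, 0], [0, 0, 0, 0, 0, 0, 0]]
  ]
}}

```text
clock: 42.58
tool_pos: [0.3293, 0.2988, 0.2807]
eef_rot: [0.632, 0.742, 0.17, 0.145]
contact_force: [-0.3, -0.3, -1.3]
opening: 0.339
finger_force: 29.4
```

```bash
python3 pl.py
```

```text
[-0.42924822 -0.07029209  0.9004471 ]
p [0.37  0.306 0.193] -> [0.4, -0.6, 97.3] [0.0, 0.1, -0.1] dist 97.0 ang 0.0
p [0.328 0.299 0.281] -> [0.3, -0.6, -0.7] [0.0, 0.1, -0.1] dist 1.0 ang 0.0
p [0.371 0.304 0.26 ] -> [-1.6, 28.6, 36.8] [25.8, 0.1, -0.1] dist 47.0 ang 26.0
```

Reached. I'll advance 97 mm along the tool axis and hold.

{"api": "move_arm", "payload": {
  "targets": [
    [[0, 0, 0, 25, 0, 0, 0], [0, 0, -1, 55, 0, 0, 0], [0, 0, -1, 80, 0, 0, 0], [0, 0, -1, 92, 0, 0, 0], [0, 0, -1, 97, 0, 0, 0], [0, 0, -1, 97, 0, 0, 0], [0, 0, -1, 97, 0, 0, 0], [0, 0, -1, 97, 0, 0, 0], [0, 0, -1, 97, 0, 0, 0]]
  ]
}}

```text
clock: 43.7
tool_pos: [0.3693, 0.3061, 0.1933]
eef_rot: [0.631, 0.743, 0.17, 0.145]
contact_force: [-0.1, -0.8, -1.2]
opening: 0.338
finger_force: 29.4
```

```bash
python3 pl.py
python3 - <<'E'
from h import *
s=r.get_state();b=r.snapshot('side');a=r.snapshot('top')
A=cv2.resize(a[170:290,210:310],(375,450),interpolation=3);B=cv2.resize(b[80:230,160:300],(420,450),interpolation=3)
cv2.imwrite('pics/p10.png',np.hstack([A,B])[...,::-1])
T=s['tool_pos'];R=Ro.from_quat(s['eef_rot'])
W=lambda x,y,z:np.array(T)+R.apply([x-.002,y,.102-z])
for n in('top','side'):
  c=np.array([proj(n,W(x,y,z)) for x in(-.02,.02) for y in(-.02,.02) for z in(0,.045)])
  print(n,'nose bbox',c.min(0).round(1),c.max(0).round(1))
E
```

```text
[-0.42924822 -0.07029209  0.9004471 ]
p [0.37  0.306 0.193] -> [-0.5, 0.8, 0.8] [0.0, 0.0, 0.0] dist 1.0 ang 0.0
p [0.328 0.299 0.281] -> [-0.5, 0.9, -97.2] [0.0, 0.0, 0.0] dist 97.0 ang 0.0
p [0.371 0.304 0.26 ] -> [-2.6, 30.0, -59.6] [25.8, 0.0, 0.0] dist 67.0 ang 26.0
top nose bbox [233.1 256.5] [250.7 277.5]
side nose bbox [188.  129.5] [215.3 156.9]
```

View pics/p10.png

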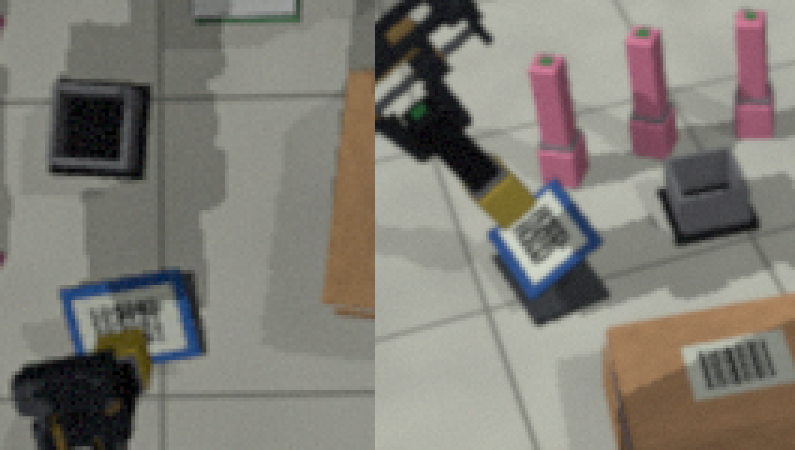

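The wand's nose faces the plate code squarely (side half, near (510,200)), and the nose outline matches the prediction. The empty cup is also visible, at top half (93,125). I'll hold.

{"api": "move_arm", "payload": {
  "targets": [
    [[0, 0, 1, 1, 0, 0, 0], [0, 0, 1, 1, 0, 0, 0], [0, 0, 1, 1, 0, 0, 0], [0, 0, 1, 1, 0, 0, 0], [0, 0, 1, 1, 0, 0, 0], [0, 0, 1, 1, 0, 0, 0], [0, 0, 1, 1, 0, 0, 0], [0, 0, 1, 1, 0, 0, 0], [0, 0, 1, 1, 0, 0, 0], [0, 0, 1, 1, 0, 0, 0]]
  ]
}}

```text
clock: 45.05
tool_pos: [0.3706, 0.3062, 0.1925]
eef_rot: [0.631, 0.743, 0.17, 0.145]
contact_force: [-0.2, 0.3, -1.5]
opening: 0.34
finger_force: 29.4
```

{"api": "move_arm", "payload": {
  "targets": [
    [[0, 0, 0, 0, 0, 0, 0], [0, 0, 0, 0, 0, 0, 0], [0, 0, 0, 0, 0, 0, 0], [0, 0, 0, 0, 0, 0, 0], [0, 0, 0, 0, 0, 0, 0], [0, 0, 0, 0, 0, 0, 0]]
  ]
}}

```text
clock: 45.8
tool_pos: [0.3706, 0.3062, 0.1924]
eef_rot: [0.631, 0.743, 0.17, 0.145]
contact_force: [0.4, -1.1, -1.8]
opening: 0.338
finger_force: 29.4
```

```bash
python3 - <<'E'
from h import *
fa=lambda p:(np.array(p)+.5)/3.75-.5+[210,170]
for nm,q,z in(('rim outer',[(52,80),(132,86),(128,174),(49,170)],.05),('rim inner',[(64,91),(123,96),(120,160),(60,157)],.05)):
  Q=np.array([ray('top',fa(p),z) for p in q]);d=np.roll(Q,-1,0)-Q
  print(nm,Q.mean(0).round(4),np.linalg.norm(d,axis=1).round(3),np.degrees(np.arctan2(d[:,1],d[:,0])).round(0))
print(r.get_state()['tool_pos'])
rel([.6038,.356,.24],yaw=86)
rel([.42,.30,.29],yaw=86)
E
```

```text
rim outer [0.6044 0.3503 0.05  ] [0.07  0.076 0.069 0.078] [-96. 177.  86.  -2.]
rim inner [0.6056 0.349  0.05  ] [0.052 0.056 0.052 0.057] [-96. 177.  86.  -4.]
[0.37060869 0.30620102 0.19244282]
p [0.604 0.356 0.24 ] -> [11.4, 235.2, 60.8] [25.7, -2.9, 13.1] dist 243.0 ang 29.0
p [0.42 0.3  0.29] -> [-14.2, 85.4, -67.1] [25.7, -2.9, 13.1] dist 110.0 ang 29.0
```

{"api": "move_arm", "payload": {
  "targets": [
    [[0, 0, 0, -30, 0, 0, 0], [0, 0, 0, -75, 0, 0, 0], [0, 0, 30, -90, 4, 0, 2], [0, 0, 65, -85, 8, -1, 4], [0, 0, 105, -60, 13, -1, 6], [0, 3, 145, -30, 17, -2, 8], [0, 6, 185, 0, 21, -2, 10], [0, 9, 220, 35, 25, -3, 12], [0, 11, 234, 60, 25.7, -3, 13], [0, 11, 234, 60, 25.7, -3, 13]]
  ]
}}

```text
clock: 47.05
tool_pos: [0.6032, 0.3536, 0.2371]
eef_rot: [0.732, 0.682, -0.003, 0.0]
contact_force: [-0.1, -0.0, -0.4]
opening: 0.343
finger_force: 29.3
```

{"api": "move_arm", "payload": {
  "targets": [
    [[0, 0, 0, 0, 0, 0, 0], [0, 0, 0, 0, 0, 0, 0], [0, 0, 0, 0, 0, 0, 0]]
  ]
}}

```text
clock: 47.42
tool_pos: [0.6019, 0.3557, 0.2414]
eef_rot: [0.731, 0.683, -0.0, 0.001]
contact_force: [0.5, 0.1, -1.7]
opening: 0.34
finger_force: 29.3
```

```bash
python3 - <<'E'
from h import *
rel([.6045,.3535,.109],yaw=86)
E
```

```text
p [0.604 0.354 0.109] -> [-1.9, 2.6, 132.4] [0.0, 0.0, 0.1] dist 132.0 ang 0.0
```

{"api": "move_arm", "payload": {
  "targets": [
    [[0, -2, 2, 30, 0, 0, 0], [0, -2, 2, 60, 0, 0, 0], [0, -2, 2, 90, 0, 0, 0], [0, -2, 2, 115, 0, 0, 0], [0, -2, 2, 128, 0, 0, 0], [0, -2, 2, 132, 0, 0, 0], [0, -2, 2, 132, 0, 0, 0], [0, -2, 2, 132, 0, 0, 0]]
  ]
}}

```text
clock: 48.42
tool_pos: [0.6049, 0.3536, 0.1094]
eef_rot: [0.731, 0.682, 0.0, 0.0]
contact_force: [0.0, -0.2, -0.2]
opening: 0.341
finger_force: 29.3
```

```bash
python3 - <<'E'
from h import *
s=r.get_state();print(s['tool_pos'],s['contact_force'])
E
```

```text
[0.60490436 0.35356765 0.10937906] [ 0.02477806 -0.23615439 -0.23158026]
```

Still 1–2 mm above the floor, with no lateral contact. I'll lower it the rest of the way, release slowly and retreat.

{"api": "move_arm", "payload": {
  "targets": [
    [[0, 0, 0, 1, 0, 0, 0], [0, 0, 0, 1.5, 0, 0, 0], [0, 0, 0, 1.5, 0, 0, 0], [0.45, 0, 0, 1.5, 0, 0, 0], [0.6, 0, 0, 1.5, 0, 0, 0], [0.6, 0, 0, 1.5, 0, 0, 0], [0.6, 0, 0, 1.5, 0, 0, 0]]
  ]
}}

```text
clock: 49.3
tool_pos: [0.6043, 0.353, 0.1065]
eef_rot: [0.731, 0.682, -0.001, 0.0]
contact_force: [0.5, 0.2, -0.0]
opening: 0.597
finger_force: 0.0
```

{"api": "move_arm", "payload": {
  "targets": [
    [[0.6, 0, 0, -30, 0, 0, 0], [0.6, 0, 0, -75, 0, 0, 0], [0.6, 0, 0, -125, 0, 0, 0], [0.6, -40, 0, -170, 0, 0, 0], [0.6, -100, 0, -180, 0, 0, 0], [0.6, -160, 0, -180, 0, 0, 0], [0.6, -220, 0, -180, 0, 0, 0], [0.6, -280, 0, -180, 0, 0, 0], [0.6, -340, 0, -180, 0, 0, 0], [0.6, -400, 0, -180, 0, 0, 0]]
  ]
}}

```text
clock: 50.55
tool_pos: [0.5767, -0.0477, 0.2874]
eef_rot: [0.731, 0.682, -0.0, 0.001]
contact_force: [0.2, -1.0, -0.2]
opening: 0.603
finger_force: 0.0
```

{"api": "move_arm", "payload": {
  "targets": [
    [[0.6, -60, 0, 0, 0, 0, 0], [0.6, -120, 0, 0, 0, 0, 0], [0.6, -120, 0, 0, 0, 0, 0], [0.6, -120, 0, 0, 0, 0, 0], [0.6, -120, 0, 0, 0, 0, 0]]
  ]
}}

```text
clock: 51.18
tool_pos: [0.5692, -0.1631, 0.2876]
eef_rot: [0.73, 0.684, -0.0, 0.0]
contact_force: [-0.1, -0.1, 0.3]
opening: 0.599
finger_force: 0.0
```

```bash
python3 - <<'E'
from h import *
b=r.snapshot('side');a=r.snapshot('top')
A=cv2.resize(a[130:280,180:420],(480,300),interpolation=3);B=cv2.resize(b[80:260,180:372],(320,300),interpolation=3)
cv2.imwrite('pics/p11.png',np.hstack([A,B])[...,::-1])
E
```

```text
(no output)
```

View pics/p11.png

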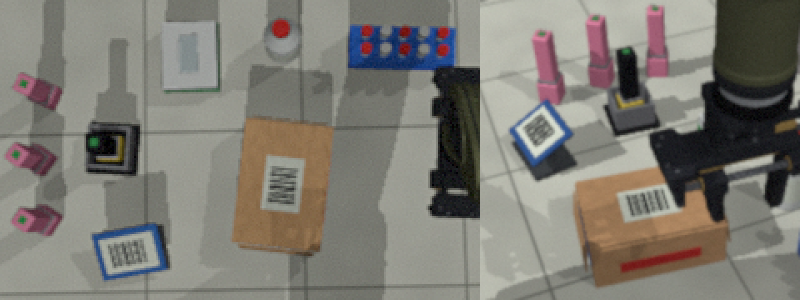

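The wand stands upright in the cradle, the flap is shut, the bystanders are where they were, and the arm is clear of everything. I'm handing in.

```bash
python3 -c "
from plant import r
print(r.finish_job())"
```

```text
the job is handed in; nothing more can be done
None
```

The job is handed in, but no verdict came back: all four cartridges are flat in the carton with the flap shut, both barcodes were scanned, the wand is back in its cradle, and the bystanders were not moved.

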